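# Get the glove dryer ready for the next load

### The job

Get the glove dryer ready for its next load: turn its timer knob back until the pointer reads zero, and only then switch the dryer off at the red isolator handle. With the power off, clip every loose drying clip onto a tube of its own, level and about half way up, with the tube seated in its jaws; when all are on, switch the isolator back on, leaving the timer at zero and the other things on the worktop where they stand.

Things in the scene. Friction and masses are not known exactly. Their poses are not given: they have to be found in the camera images.
- dryer: white glove dryer, fixed. Origin: worktop level, on the row of four tubes, midway; x away from the robot, y along the row, z up. Flat deck 430 mm wide, 30 mm high, reaching 75 mm in front (-x) of the tubes; from 30 to 90 mm behind them a blower housing 60 mm high. Grey timer console at the -y end, 140 x 120 mm, 55 mm high, centred at (-5, -275) mm; knob axis at (-30, -265) mm
- tube1 (a point): foot of tube 1 of 4 (counted from the timer end, 110 mm apart): the point on the tube's axis at deck level, 30 mm above the worktop, with the dryer's axes. Upright steel tube, 12 mm diameter, standing 130 mm above the deck (black top at 160 mm above the worktop)
- tube2 (a point): foot of tube 2 of 4 (counted from the timer end, 110 mm apart): the point on the tube's axis at deck level, 30 mm above the worktop, with the dryer's axes. Upright steel tube, 12 mm diameter, standing 130 mm above the deck (black top at 160 mm above the worktop)
- tube3 (a point): foot of tube 3 of 4 (counted from the timer end, 110 mm apart): the point on the tube's axis at deck level, 30 mm above the worktop, with the dryer's axes. Upright steel tube, 12 mm diameter, standing 130 mm above the deck (black top at 160 mm above the worktop)
- tube4 (a point): foot of tube 4 of 4 (counted from the timer end, 110 mm apart): the point on the tube's axis at deck level, 30 mm above the worktop, with the dryer's axes. Upright steel tube, 12 mm diameter, standing 130 mm above the deck (black top at 160 mm above the worktop)
- timer (a joint): run-down timer knob on the console, rad: 0 when its black pointer line is at the red zero mark (on the dryer's +x side of the dial), growing clockwise seen from above (4.71 = 60 min); it runs on past zero to -0.35 (yellow dot: continuous run), with no stop or click at zero. Stays where it is left; about 0.06 N m to turn
- timer_grip (a point): on the timer knob's axis, 27 mm above the console top, turning with the knob: x along the pointer line, z up. Round white fluted knob, 46 mm diameter, from 7 to 39 mm above the console top, on a 60 mm wide skirt 7 mm high
- isolator (a joint): red rotary handle of the mains isolator, rad: 0 = on (white pointer at the green dot, away from the robot), 1.571 = off (white pointer at the black dot, to the left); grows anticlockwise seen from above its face. Over-centre spring: resists with up to 0.2 N m, then past half way snaps to the other end; hard stops at both ends
- isolator_grip (a point): on the handle's axis, 36 mm above the box's face, turning with the handle: z is the axis out of the face, x runs along the bar to its white-pointer end. Bar 70 mm long, 16 mm wide, from 14 to 38 mm above the face. The face slopes 0.15 rad down towards the robot, on a fixed grey box 130 x 120 mm; 92 mm yellow disc
- clip1: orange jumbo spring clip (a big clothes peg), 133 mm long, 30 mm thick, 70 g, lying on its side on the worktop, jaws pointing roughly away from the robot. Origin: on the hinge pin, at the underside; z up, x towards the jaws when shut. The frame is that of the lever on the +y side. All four clips are alike; a clip that is absent reads None. See clip2 to clip4 for more
- clip2: green clip, as clip1. Thumb pads: on the middle line from 41 to 71 mm behind the pin (-x), centres at 56 mm, 30 mm high. Shut, their outer faces stand 60 mm apart at the tails; squeezed fully home against a hard stop they are parallel and 26 mm apart. Squeezing them opens the jaws, with about 8 N to begin and 11 N at the stop
- clip3: blue clip, as clip1. Jaws reach to 62 mm ahead of the pin: between the heel (31 mm) and the nose (52 mm) is the seat for a tube; the noses stand 0 mm apart when shut and 26 mm when fully open
- clip4: yellow clip, as clip1. The angle between the levers is 0 shut, 0.48 rad fully open and about 0.09 clamped on a tube; when they are open by an angle a, the clip's middle line lies a/2 clockwise (from above) of the body's x axis
- clip1_jaw (a point): where a tube's axis lies when clip1 is clamped on it: 42 mm from the pin towards the jaws, 2 mm to -y, at mid thickness (15 mm above the clip's underside); axes as clip1
- clip2_jaw (a point): where a tube's axis lies when clip2 is clamped on it: 42 mm from the pin towards the jaws, 2 mm to -y, at mid thickness (15 mm above the clip's underside); axes as clip2
- clip3_jaw (a point): where a tube's axis lies when clip3 is clamped on it: 42 mm from the pin towards the jaws, 2 mm to -y, at mid thickness (15 mm above the clip's underside); axes as clip3
- clip4_jaw (a point): where a tube's axis lies when clip4 is clamped on it: 42 mm from the pin towards the jaws, 2 mm to -y, at mid thickness (15 mm above the clip's underside); axes as clip4
- softener: white bottle with blue cap, 72 mm diameter, 210 mm tall, bystander; origin under its centre
- jar: clear jar with white lid, 76 mm diameter, 90 mm tall, bystander; origin under its centre
- cup: blue measuring cup, 72 mm diameter, 80 mm tall, bystander; origin under its centre
- brush: brush lying on the worktop, bystander
- tin: tin with a paper label, 68 mm diameter, 110 mm tall, bystander; origin under its centre

How it is judged (in metres and radians):
On the way, in this order (a step that is already met when the one before it is completed fails the run):
1. the timer reads zero while the isolator is still on and no clip is yet on a tube (value of joint timer between -0.1 and 0.1 rad and value of joint isolator below 0.25 rad and height (world z) of each of clip1, clip2, clip3, clip4 below 0.045 m), for 0.3 s.
2. the isolator is off, the timer still at zero and no clip yet on a tube (value of joint timer between -0.1 and 0.1 rad and value of joint isolator above 1.45 rad and height (world z) of each of clip1, clip2, clip3, clip4 below 0.045 m), for 0.3 s.
3. every clip is clamped on a tube of its own, with the power still off ((horizontal distance between clip1_jaw and tube1 below 0.008 m or horizontal distance between clip1_jaw and tube2 below 0.008 m or horizontal distance between clip1_jaw and tube3 below 0.008 m or horizontal distance between clip1_jaw and tube4 below 0.008 m) and height (world z) of clip1_jaw between 0.05 and 0.15 m and angle between each of clip1, clip2, clip3, clip4's own z axis and vertical below 0.3 rad and (horizontal distance between clip2_jaw and tube1 below 0.008 m or horizontal distance between clip2_jaw and tube2 below 0.008 m or horizontal distance between clip2_jaw and tube3 below 0.008 m or horizontal distance between clip2_jaw and tube4 below 0.008 m) and height (world z) of clip2_jaw between 0.05 and 0.15 m and (horizontal distance between clip3_jaw and tube1 below 0.008 m or horizontal distance between clip3_jaw and tube2 below 0.008 m or horizontal distance between clip3_jaw and tube3 below 0.008 m or horizontal distance between clip3_jaw and tube4 below 0.008 m) and height (world z) of clip3_jaw between 0.05 and 0.15 m and (horizontal distance between clip4_jaw and tube1 below 0.008 m or horizontal distance between clip4_jaw and tube2 below 0.008 m or horizontal distance between clip4_jaw and tube3 below 0.008 m or horizontal distance between clip4_jaw and tube4 below 0.008 m) and height (world z) of clip4_jaw between 0.05 and 0.15 m and horizontal distance between clip1_jaw and clip2_jaw above 0.06 m and horizontal distance between each of clip1_jaw, clip2_jaw and clip3_jaw above 0.06 m and horizontal distance between each of clip1_jaw, clip2_jaw, clip3_jaw and clip4_jaw above 0.06 m and value of joint isolator above 1.45 rad), for 0.3 s.
4. the isolator is on again (value of joint isolator below 0.12 rad), for 0.3 s.
At the end, for the whole second after the job is handed in: Timer within 0.1 rad of zero, isolator on (below 0.12 rad), every clip present clamped on a tube of its own: tube within 8 mm of its jaw seat, its jaw centre 50 to 150 mm above the worktop, within 0.3 rad of level, and at rest (value of joint timer between -0.1 and 0.1 rad and value of joint isolator below 0.12 rad and (horizontal distance between clip1_jaw and tube1 below 0.008 m or horizontal distance between clip1_jaw and tube2 below 0.008 m or horizontal distance between clip1_jaw and tube3 below 0.008 m or horizontal distance between clip1_jaw and tube4 below 0.008 m) and height (world z) of clip1_jaw between 0.05 and 0.15 m and angle between each of clip1, clip2, clip3, clip4's own z axis and vertical below 0.3 rad and (horizontal distance between clip2_jaw and tube1 below 0.008 m or horizontal distance between clip2_jaw and tube2 below 0.008 m or horizontal distance between clip2_jaw and tube3 below 0.008 m or horizontal distance between clip2_jaw and tube4 below 0.008 m) and height (world z) of clip2_jaw between 0.05 and 0.15 m and (horizontal distance between clip3_jaw and tube1 below 0.008 m or horizontal distance between clip3_jaw and tube2 below 0.008 m or horizontal distance between clip3_jaw and tube3 below 0.008 m or horizontal distance between clip3_jaw and tube4 below 0.008 m) and height (world z) of clip3_jaw between 0.05 and 0.15 m and (horizontal distance between clip4_jaw and tube1 below 0.008 m or horizontal distance between clip4_jaw and tube2 below 0.008 m or horizontal distance between clip4_jaw and tube3 below 0.008 m or horizontal distance between clip4_jaw and tube4 below 0.008 m) and height (world z) of clip4_jaw between 0.05 and 0.15 m and horizontal distance between clip1_jaw and clip2_jaw above 0.06 m and horizontal distance between each of clip1_jaw, clip2_jaw and clip3_jaw above 0.06 m and horizontal distance between each of clip1_jaw, clip2_jaw, clip3_jaw and clip4_jaw above 0.06 m and linear speed of each of clip1, clip2, clip3, clip4 below 0.03 m/s); the robot touches nothing.
It fails at once if a bystander is moved more than 5 cm (distance of any of softener, jar, cup, brush, tin from where it was at the start of the episode above 0.05 m).
Of clip1, clip2, clip3, clip4 only 3 to 4 are there at a start; the rules pass over those that are not, and their reading is None.
At some moment in a run one of clip1, clip2, clip3, clip4 may be knocked a few centimetres aside while the robot is not near it.
Once in a run the grip may slacken for a moment while it holds something.
It also fails if it takes over 192 s, if anything falls off the work surface, if the arm or the gripper's body presses on something with over 40 N, if the wrist force passes 120 N, or if a joint passes its speed limit or range.

### The arm

A 7-joint arm with a two-finger parallel gripper is mounted at the origin on the work surface. World frame = base frame: x ahead of the robot, y to its left, z up, the work surface at z = 0. Lengths are in mm, angles in rad, forces in N, time in s.
With the tool pointing down it reaches from about 400 to 875 mm from the base axis. Payload 4.4 kg.
Tool frame: the origin (TCP) lies midway between the tips of the shut fingers; the grasp point (between the pads) lies 19 mm behind it; z points along the fingers, y is the line along which they close (so a half turn about z gives the same grasp; the last joint's range is limited). The gripper opens to 85 mm and grips with 20 to 120 N. Pads are 22 mm wide; open, the fingers measure 114 mm over their backs; the gripper's body (76 mm by 85 mm) begins 54 mm behind the grasp point. The pads swing forward as they close: fully open they stand 13 mm farther back than shut.
Start: joints at [1.229, 0.628, 0.038, 1.517, -0.027, 0.996, -0.02], TCP at [177.035, -625.441, 202.513] pointing down, gripper open.
Joint ranges: [-3.06, 3.06], [-0.37, 2.12], [-1.25, 1.32], [0.18, 2.47], [-1.1, 4.24], [0.23, 1.98], [-2.94, 2.94]. Speed limits (rad/s): [2.57, 2.57, 3.14, 3.14, 3.14, 3.14, 3.14].

### API

Orientations are given as [roll, pitch, yaw] about the fixed x, y, z axes, in that order (R = Rz(yaw) Ry(pitch) Rx(roll)).
In Python, from cell import ctrl gives the robot as it stands.
- The arm moves only by the shell command python3 -m crank 'ROWS' [OPENING]. ROWS is JSON, a list that holds one entry, the list of rows, each a list of 4 numbers: the shift along the tool's x, y, z normalised to -1 to 1, where 1 is 2.5 cm, then the turn about the tool's z normalised to -1 to 1, where 1 is 0.08 rad. In form: [[[dx, dy, dz, turn], ...]]. A call has 1 to 12 rows; each row shifts and turns the commanded pose from where the row before left it, along the tool's axes as they then stand; what a row does not reach is not made up. A row lasts 1/12 s, in which the tool goes at most 41.7 mm and 7.16 degrees, less where a joint would pass 70% of its speed; a pose out of reach is approached as far as the arm can. A call with a number of a shift or a turn outside -1 to 1 is refused whole. A call with a gripper value outside its range is refused whole. OPENING is the closure, from -1 (fully open) to 1 (shut), set as the call begins (- or left out, the last holds). The fingers move at their own pace and stop on an object; the grip force is fixed at half the most. Time passes only in rows, so rows that do not move let the fingers close. It gives the time, the measured TCP pose, the force, the opening and the grip force at its end, in the units of the state.
- ctrl.read_state(): the state, without advancing time (a new reading comes with each control period).
- ctrl.get_image(name): name is "scene" or "top" or "wrist"; returns a dict with "img" (480x640x3 uint8, red, green, blue), "intrinsics" (3x3 intrinsics, pixels), "dist" ([k1, k2, p1, p2, k3] as OpenCV has them; the pictures are not rectified), "extrinsics" (4x4, takes a point from camera to world coordinates). Camera axes: x right, y up, looking along -z (the intrinsics and any distortion apply to the point x, -y, -z); pixel columns grow to the right and rows downward; lengths in mm; the calibration is good to about 2 mm. A picture is of the moment at which its call begins. There is no depth.
- ctrl.finish_job(): hands the job in; it is judged then, once.
Trained networks look in the newest picture that a camera, given by its name, has taken for a name from the list of things; names that differ only in an ending like _2 or _b are one class to them, and where a whole thing is asked for, a point or a joint stands for the part that bears it (a point fixed in the world has none). Each returns a list of dicts, best first, with "confidence" (0 to 1); they miss things now and then, are a little off and sometimes report something else, mostly with a low value. They report only what shows in the picture. A call takes as long as a camera call.
- ctrl.find_in(camera, target): "position" ([row, column] in pixels, amid what is visible of it).
- ctrl.trace(camera, target): "mask" (480x640 bool, what is visible of it) and "position" ([row, column] in pixels, amid what is visible of it).
- ctrl.place_of(camera, target): "position" ([row, column] in pixels: a listed point, or the origin of a listed thing).
The state is a dict: "clock": time; "qpos": joint angles; "qd": joint speeds; "tau": joint torques, N m; "eef_pos": TCP position; "tool_rot": TCP orientation; "force": force on the tool from outside, world axes, zero at the start; "torque": the same for the moment, N m; "width": finger opening in mm; "gripper_force": force on a finger pad.
Only numpy, scipy, OpenCV 4.12 (cv2) and the standard library are available. Lean on these libraries where they do the work, as an engineer would, in place of code of your own. Each camera call takes 0.05 s, during which the arm holds its last target. There are 200 camera calls.

## Working session

There is one attempt and no reset: what is moved stays moved. The work goes in short steps, Python scripts to look and compute and a shell command to move; the robot and the scene stay as the last step left them, time stands still between calls to the robot, and variables do not carry over. Pictures are saved under pics/ and viewed, at most 14 in all, crops included, and the job is handed in when it is done.

```bash
ls; mkdir -p pics; cat > h.py <<'E'
import numpy as np, cv2
from cell import ctrl
from scipy.spatial.transform import Rotation as Ro
def cam(n):
    d=ctrl.get_image(n); return d
def ray(d,rc):
    K=np.array(d["intrinsics"],float);E=np.array(d["extrinsics"],float)
    p=cv2.undistortPoints(np.array([[[rc[1],rc[0]]]],float),K,np.array(d["dist"],float))[0,0]
    v=E[:3,:3]@np.array([p[0],-p[1],-1.]); return E[:3,3],v/np.linalg.norm(v)
def atz(d,rc,z):
    o,v=ray(d,rc); return o+v*(z-o[2])/v[2]
def tri(rs):
    A=np.zeros((3,3));b=np.zeros(3)
    for o,v in rs:
        P=np.eye(3)-np.outer(v,v);A+=P;b+=P@o
    x=np.linalg.solve(A,b)
    return x,[float(np.linalg.norm((np.eye(3)-np.outer(v,v))@(x-o))) for o,v in rs]
def proj(d,X):
    K=np.array(d["intrinsics"],float);E=np.array(d["extrinsics"],float)
    c=E[:3,:3].T@(np.atleast_2d(X)-E[:3,3]).T; c=c.T*[1,-1,-1]
    q,_=cv2.projectPoints(c,np.zeros(3),np.zeros(3),K,np.array(d["dist"],float)); return q[:,0,::-1]
def save(d,name,crop=None,scale=1):
    im=d["img"][:,:,::-1]
    if crop: im=im[crop[0]:crop[1],crop[2]:crop[3]]
    cv2.imwrite("pics/"+name,cv2.resize(im,None,fx=scale,fy=scale,interpolation=cv2.INTER_CUBIC))
E
python3 - <<'E'
from h import *
np.set_printoptions(precision=1,suppress=True)
s=ctrl.read_state();print(s)
D={n:cam(n) for n in("scene","top")}
for n in D:
    save(D[n],n+"0.png");print(n,D[n]["extrinsics"])
R={}
for t in ["tube1","tube2","tube3","tube4","timer_grip","isolator_grip","clip1","clip2","clip3","clip4","clip1_jaw","clip2_jaw","clip3_jaw","clip4_jaw","dryer","softener","jar","cup","tin","brush"]:
    o=[];rs=[]
    for n in D:
        r=ctrl.place_of(n,t)
        if r: o.append((n,np.round(r[0]["position"]),round(r[0]["confidence"],2)));rs.append(ray(D[n],r[0]["position"]))
    print(t,*o,*(tri(rs) if len(rs)==2 else []))
E
```

```text
pics
{'clock': 0.0, 'qpos': array([ 1.2,  0.6,  0. ,  1.5, -0. ,  1. , -0. ]), 'qd': array([-0., -0.,  0.,  0.,  0., -0.,  0.]), 'tau': array([ -0. , -56.3,   1.2, -19.3,   0. ,   0. ,   0. ]), 'eef_pos': array([ 176.8, -624.8,  201.6]), 'tool_rot': array([-3.1,  0. ,  0.3]), 'force': array([0.4, 0.6, 0.4]), 'torque': array([-0., -0.,  0.]), 'gripper_force': 0.0, 'width': 85.25993358309493}
scene [[   0.9   -0.5    0.2  882.1]
 [   0.5    0.7   -0.4 -677.1]
 [   0.     0.5    0.9 1500.4]
 [   0.     0.     0.     1. ]]
top [[   0.     1.    -0.1  379.7]
 [  -1.     0.     0.    45.8]
 [   0.     0.1    1.  1272.8]
 [   0.     0.     0.     1. ]]
tube1 ('scene', array([272., 389.]), 0.97) ('top', array([174., 356.]), 0.93) [670.  -48.7 167.3] [34.35589862519489, 34.3558986251948]
tube2 ('scene', array([272., 389.]), 0.97) ('top', array([174., 356.]), 0.93) [670.  -48.7 167.3] [34.35589862519489, 34.3558986251948]
tube3 ('scene', array([272., 389.]), 0.97) ('top', array([174., 356.]), 0.93) [670.  -48.7 167.3] [34.35589862519489, 34.3558986251948]
tube4 ('scene', array([272., 389.]), 0
[... 1644 characters left out ...]
855]
softener ('scene', array([161., 433.]), 0.85) ('top', array([194., 163.]), 0.79) [610.9 466.3  -3.4] [0.9064516920478689, 0.9064516920479309]
jar ('scene', array([412., 310.]), 0.94) ('top', array([175., 465.]), 0.61) [ 683.3 -392.     5.8] [5.34257573350036, 5.342575733500716]
cup ('scene', array([307., 195.]), 0.65) ('top', array([319., 436.]), 0.83) [ 270.5 -309.7   -7.2] [2.2048329397139947, 2.2048329397139677]
tin ('scene', array([115., 368.]), 0.72) ('top', array([286., 141.]), 0.84) [350.9 511.5  10.6] [0.29934152998714103, 0.2993415299869196]
brush ('scene', array([153., 317.]), 0.94) ('top', array([310., 222.]), 0.89) [290.8 285.8  20. ] [3.6561569820720257, 3.6561569820720274]
```

View pics/scene0.png

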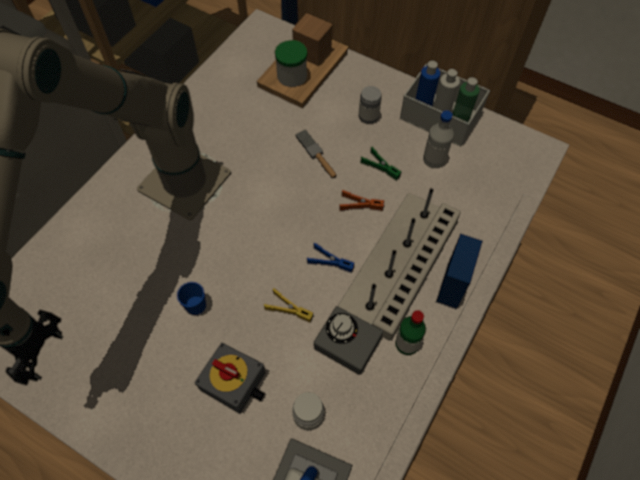

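View pics/top0.png

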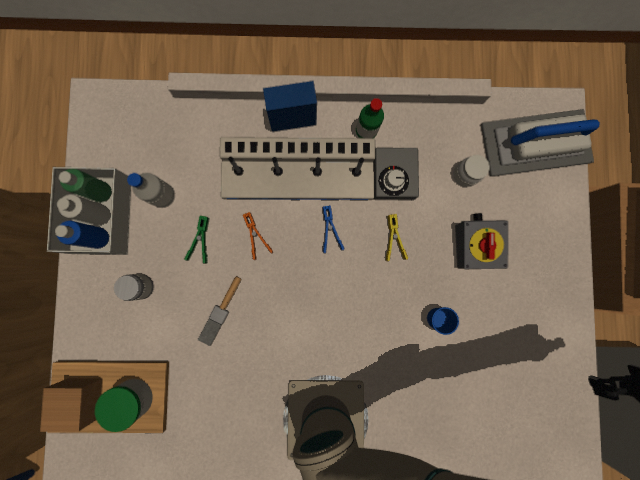

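```bash
python3 - <<'E'
from h import *
np.set_printoptions(precision=1,suppress=True)
D={n:cam(n) for n in("scene","top")}
L={}
for t in ["tube1","clip1"]:
    for n in D:
        for r in ctrl.place_of(n,t):
            print(t,n,np.round(r["position"],1),round(r["confidence"],2),atz(D[n],r["position"],30 if t=="tube1" else 0))
E
```

```text
tube1 scene [303.4 369.6] 0.92 [677.2 -70.1  30. ]
tube1 scene [244.2 408.7] 0.67 [684.5 144.3  30. ]
tube1 scene [273.1 390. ] 0.63 [681.7  37.2  30. ]
tube1 scene [215.9 423.1] 0.59 [677.6 249.2  30. ]
tube1 top [172.1 276.8] 0.95 [673.1 142.8  30. ]
tube1 top [166.2 318.1] 0.77 [692.   27.3  30. ]
tube1 top [174.1 235.6] 0.74 [665.3 257.6  30. ]
tube1 top [172.6 355.1] 0.67 [675.5 -76.9  30. ]
tube1 top [237.  255.3] 0.51 [489.7 198.1  30. ]
clip1 scene [206.3 364.1] 0.81 [508.7 206.6   0. ]
clip1 scene [311.2 293.7] 0.71 [ 509.5 -183.6    0. ]
clip1 scene [262.8 330.7] 0.65 [520.   -6.7   0. ]
clip1 scene [169.  383.8] 0.58 [494.4 357.2   0. ]
clip1 scene [366.2 223.4] 0.53 [ 436.9 -403.6    0. ]
clip1 top [237.  255.3] 0.87 [492.3 201.8   0. ]
clip1 top [237.  202.9] 0.85 [490.1 349.1   0. ]
clip1 top [239.  393.9] 0.85 [ 492.5 -191.4    0. ]
clip1 top [228.9 327.9] 0.69 [518.5  -3.5   0. ]
clip1 top [246.3 495.2] 0.64 [ 476.1 -479.6    0. ]
```

```bash
cat > plan.py <<'E'
# plan.py x y z yaw(or -): prints translation units (tool axes) and turn units from the measured pose
import sys
from h import *
def plan(x,y,z,yaw=None):
    s=ctrl.read_state();R=Ro.from_euler("xyz",s["tool_rot"]).as_matrix()
    d=R.T@(np.array([x,y,z])-s["eef_pos"])/25
    cur=np.arctan2(R[1,0],R[0,0])
    n=max(1,int(np.ceil(np.abs(d).max())))
    print("t",round(s["clock"],1),"pos",np.round(s["eef_pos"],1),"yaw",round(cur,3),"q7",round(s["qpos"][6],2),"w",round(s["width"],1),"| units",np.round(d,2),"n",n,"per",np.round(d/n,2),end=" ")
    if yaw is not None:
        t=-(yaw-cur)/.08; m=max(1,int(np.ceil(abs(t))));print("turn",round(t,2),"n",m,"per",round(t/m,2),end="")
    print()
if __name__=="__main__":
    a=sys.argv[1:]; plan(*map(float,a[:3]),None if len(a)<4 or a[3]=="-" else float(a[3]))
E
python3 plan.py 450 -330 260
```

```text
t 2.4 pos [ 177.1 -625.4  202.5] yaw 0.276 q7 -0.02 w 85.3 | units [13.72 -8.4  -2.3 ] n 14 per [ 0.98 -0.6  -0.16]
```

```bash
python3 -m crank '[[[0.98,-0.6,-0.17,0],[0.98,-0.6,-0.17,0],[0.98,-0.6,-0.17,0],[0.98,-0.6,-0.17,0],[0.98,-0.6,-0.17,0],[0.98,-0.6,-0.17,0],[0.98,-0.6,-0.17,0],[0.98,-0.6,-0.17,0],[0.98,-0.6,-0.17,0],[0.98,-0.6,-0.17,0],[0.98,-0.6,-0.17,0],[0.98,-0.6,-0.17,0]]]'; python3 -m crank '[[[0.98,-0.6,-0.17,0],[0.98,-0.6,-0.17,0],[0,0,0,0],[0,0,0,0]]]'
python3 plan.py 560 -220 260; python3 - <<'E'
from h import *
d=cam("wrist");save(d,"w1.png");s=ctrl.read_state()
R=Ro.from_euler("xyz",s["tool_rot"]).as_matrix();E=np.array(d["extrinsics"])
print("cam in tool",np.round(R.T@(E[:3,3]-s["eef_pos"]),0),np.round(R.T@E[:3,:3],2).tolist())
E
```

```text
clock: 3.4
eef_pos: [411.8, -371.1, 253.9]
tool_rot: [3.141, -0.0, 0.276]
force: [-1.0, 1.0, 0.5]
width: 85.5
gripper_force: 0.0
clock: 3.73
eef_pos: [451.5, -328.3, 262.3]
tool_rot: [3.141, -0.001, 0.28]
force: [-0.7, -0.3, 0.4]
width: 85.5
gripper_force: 0.0
t 3.7 pos [ 451.5 -328.3  262.3] yaw 0.28 q7 -0.71 w 85.5 | units [ 5.37 -2.96  0.1 ] n 6 per [ 0.89 -0.49  0.02] 
cam in tool [  75.   -1. -172.] [[0.0, 0.96, 0.28], [1.0, -0.0, -0.0], [-0.0, 0.28, -0.96]]
```

View pics/w1.png

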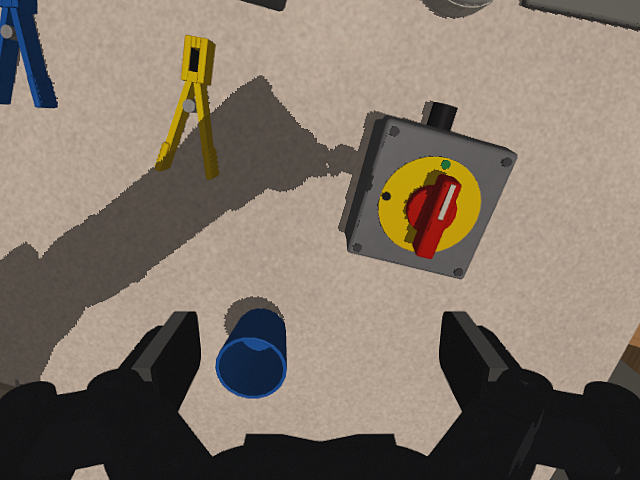

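```bash
python3 - <<'E'
from h import *
d=cam("wrist")
for t in ["isolator_grip","clip4_jaw","clip4","isolator"]:
    print(t,[(np.round(r["position"],1).tolist(),round(r["confidence"],2),np.round(atz(d,r["position"],{"isolator_grip":105,"clip4_jaw":15,"clip4":0,"isolator":90}[t])).tolist()) for r in ctrl.place_of("wrist",t)[:2]])
E
python3 -m crank '[[[0.97,-0.55,0.2,0],[0.97,-0.55,0.2,0],[0.97,-0.55,0.2,0],[0.97,-0.55,0.2,0],[0.97,-0.55,0.2,0],[0.97,-0.55,0.2,0],[0,0,0,0],[0,0,0,0],[0,0,0,0]]]'
python3 - <<'E'
from h import *
d=cam("wrist");save(d,"w2.png")
for t in ["timer_grip","tube1","clip4_jaw","clip4"]:
    print(t,[(np.round(r["position"],1).tolist(),round(r["confidence"],2),np.round(atz(d,r["position"],{"timer_grip":82,"tube1":30,"clip4_jaw":15,"clip4":0,"isolator":90}[t])).tolist()) for r in ctrl.place_of("wrist",t)[:2]])
E
```

```text
isolator_grip [([219.3, 435.2], 0.9, [471.0, -424.0, 105.0])]
clip4_jaw [([58.5, 195.9], 0.79, [544.0, -182.0, 15.0])]
clip4 [([105.8, 195.3], 0.85, [500.0, -186.0, 0.0]), ([33.5, 26.7], 0.77, [525.0, -6.0, 0.0])]
clock: 4.73
eef_pos: [566.6, -212.4, 231.8]
tool_rot: [3.141, 0.001, 0.274]
force: [-0.6, 0.1, 0.1]
width: 85.2
gripper_force: 0.0
timer_grip [([92.1, 307.2], 0.69, [654.0, -179.0, 82.0]), ([448.1, 327.8], 0.33, [345.0, -284.0, 82.0])]
tube1 [([31.0, 198.1], 0.82, [680.0, -76.0, 30.0])]
clip4_jaw [([213.9, 281.3], 0.72, [543.0, -182.0, 15.0])]
clip4 [([252.2, 278.4], 0.81, [499.0, -188.0, 0.0]), ([184.4, 107.6], 0.73, [522.0, -7.0, -0.0])]Traceback (most recent call last):
  File "<stdin>", line 4, in <module>
ValueError: it knows: brush, clip, clip1_jaw, clip2_jaw, clip3_jaw, clip4_jaw, cup, dryer, isolator_grip, jar, softener, timer_grip, tin, tube
```

View pics/w2.png

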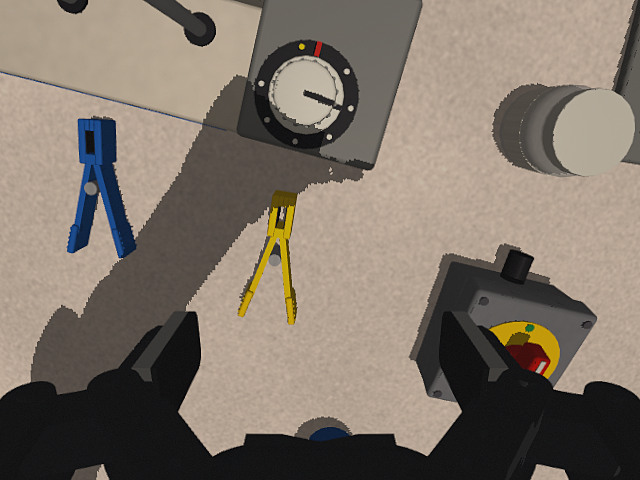

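```bash
python3 - <<'E'
from h import *
d=cam("wrist")
im=d["img"].astype(int)
# red mark
H=im[30:160,240:370];r=(H[...,0]>130)&(H[...,1]<70)&(H[...,2]<70);ys,xs=np.nonzero(r);print("red n",len(ys),ys.mean()+30,xs.mean()+240)
red=atz(d,(ys.mean()+30,xs.mean()+240),62)
# dark pointer on knob: pixels dark inside radius 30 of (92,307)
yy,xx=np.mgrid[0:480,0:640];m=(im.max(2)<70)&(np.hypot(yy-92,xx-307)<34)
n,l,st,c=cv2.connectedComponentsWithStats(m.astype(np.uint8));print(st.tolist(),np.round(c).tolist())
a=atz(d,(93,305),94);b=atz(d,(108,341),94);print(a,b,"pointer ang",np.arctan2(*(b-a)[1::-1]),"red",red)
for z in(90,94): 
  # knob centre by bright disc
  k=(im.min(2)>140)&(np.hypot(yy-92,xx-307)<45);ys,xs=np.nonzero(k);h=cv2.convexHull(np.c_[xs,ys].astype(np.int32));(cx,cy),rr=cv2.minEnclosingCircle(h);print("disc",cx,cy,rr,atz(d,(cy,cx),z))
E
python3 plan.py 653 -179 110 0
```

```text
red n 74 49.067567567567565 317.64864864864865
[[0, 0, 640, 480, 306971], [279, 72, 2, 2, 2], [332, 78, 1, 1, 1], [304, 91, 34, 19, 203], [285, 115, 1, 1, 1], [326, 117, 2, 2, 3], [292, 119, 2, 2, 2], [323, 118, 2, 2, 2], [293, 122, 8, 4, 11], [317, 123, 1, 1, 1], [313, 124, 2, 2, 3]] [[320.0, 240.0], [280.0, 72.0], [332.0, 78.0], [320.0, 99.0], [285.0, 115.0], [327.0, 117.0], [292.0, 120.0], [324.0, 118.0], [297.0, 124.0], [317.0, 123.0], [314.0, 124.0]]
[ 652.64260922 -178.29636307   94.        ] [ 649.6755396  -205.95555508   94.        ] pointer ang -1.6776601315888742 red [ 688.10060607 -177.69981991   62.        ]
disc 306.9591369628906 92.20059204101562 44.91173553466797 [ 653.75155556 -179.32989952   90.        ]
disc 306.9591369628906 92.20059204101562 44.91173553466797 [ 653.54444634 -179.5006       94.        ]
t 5.0 pos [ 567.  -212.   232.3] yaw 0.274 q7 -0.99 w 85.2 | units [ 3.67 -0.34  4.89] n 5 per [ 0.73 -0.07  0.98] turn 3.43 n 4 per 0.86
```

```bash
python3 -m crank '[[[0.91,-0.09,0.9,0],[0.91,-0.09,0.9,0],[0.91,-0.09,0.9,0],[0.91,-0.08,0.9,0],[0,0,1,0],[0,0,0.3,0],[0,0,0,0],[0,0,0,0],[0,0,0,0]]]' -1; python3 plan.py 652.5 -178.8 68
```

```text
clock: 5.78
eef_pos: [653.1, -179.1, 111.5]
tool_rot: [3.14, -0.002, 0.274]
force: [-0.6, -0.4, 1.1]
width: 85.5
gripper_force: 0.0
t 5.8 pos [ 653.1 -179.1  111.5] yaw 0.274 q7 -1.08 w 85.5 | units [-0.02 -0.02  1.74] n 2 per [-0.01 -0.01  0.87]
```

```bash
python3 -m crank '[[[0,0,0.6,0],[0,0,0.6,0],[0,0,0.54,0],[0,0,0,0],[0,0,0,0]]]'; python3 -m crank '[[[0,0,0,0],[0,0,0,0],[0,0,0,0],[0,0,0,0],[0,0,0,0],[0,0,0,0],[0,0,0,0],[0,0,0,0]]]' 1;  python3 -m crank '[[[0,0,0,-1],[0,0,0,-1],[0,0,0,-1],[0,0,0,-1],[0,0,0,-1],[0,0,0,-1],[0,0,0,-1],[0,0,0,-1],[0,0,0,-1],[0,0,0,-1],[0,0,0,-1],[0,0,0,-1]]]'; python3 -m crank '[[[0,0,0,-1],[0,0,0,-1],[0,0,0,-1],[0,0,0,-1],[0,0,0,-1],[0,0,0,-1],[0,0,0,-1],[0,0,0,-1],[0,0,0,-1],[0,0,0,0],[0,0,0,0],[0,0,0,0]]]'
python3 - <<'E'
from h import *
d=cam("wrist");save(d,"w3.png");save(cam("top"),"t3.png",(130,220,340,440),4)
E
```

```text
clock: 6.2
eef_pos: [652.4, -178.1, 66.4]
tool_rot: [-3.142, 0.0, 0.275]
force: [-1.3, 0.5, -0.6]
width: 85.6
gripper_force: 0.0
clock: 6.87
eef_pos: [652.7, -177.8, 66.1]
tool_rot: [3.142, -0.0, 0.276]
force: [0.8, 0.1, -0.6]
width: 0.2
gripper_force: 0.0
clock: 7.87
eef_pos: [652.6, -177.9, 66.0]
tool_rot: [3.142, 0.0, 1.24]
force: [-0.1, 0.1, -0.3]
width: 0.2
gripper_force: 0.0
clock: 8.87
eef_pos: [652.5, -177.9, 66.0]
tool_rot: [-3.141, 0.0, 1.954]
force: [-0.8, 0.1, 0.4]
width: 0.2
gripper_force: 0.0
```

View pics/w3.png

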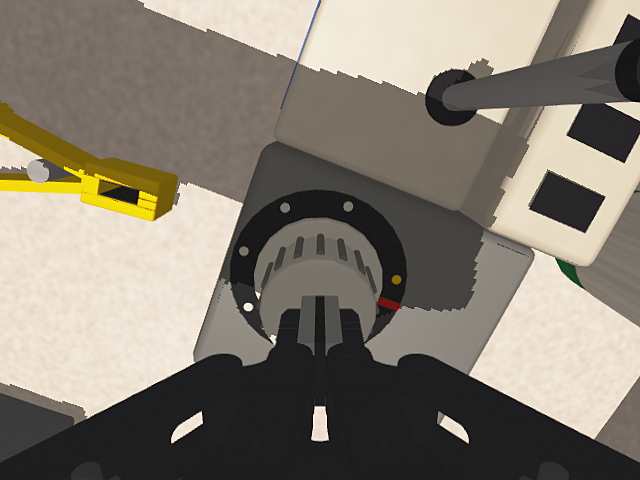

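```bash
python3 - <<'E'
from h import *
d=cam("wrist");s=ctrl.read_state()
print(proj(d,[s["eef_pos"],[652.5,-178.8,94],[652.5,-178.8,62],[688,-178,62]]).round())
t=cam("top");print(proj(t,[s["eef_pos"],[652.5,-178.8,94],[688,-178,62]]).round())
for n in("top","scene"):print(n,ctrl.place_of(n,"timer_grip")[:1])
print(ctrl.place_of("wrist","timer_grip")[:1])
E
```

```text
[[286. 318.]
 [317. 317.]
 [285. 317.]
 [309. 388.]]
[[178. 393.]
 [176. 396.]
 [166. 393.]]
top [{'position': [176.1, 397.9], 'confidence': 0.76}]
scene [{'position': [323.2, 344.0], 'confidence': 0.68}]
[{'position': [302.3, 315.1], 'confidence': 0.93}]
```

View pics/t3.png

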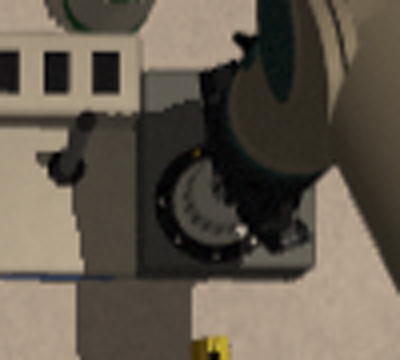

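```bash
python3 - <<'E'
from h import *
d=cam("wrist");save(d,"w4.png",(220,420,210,430),3)
E
```

```text
(no output)
```

View pics/w4.png

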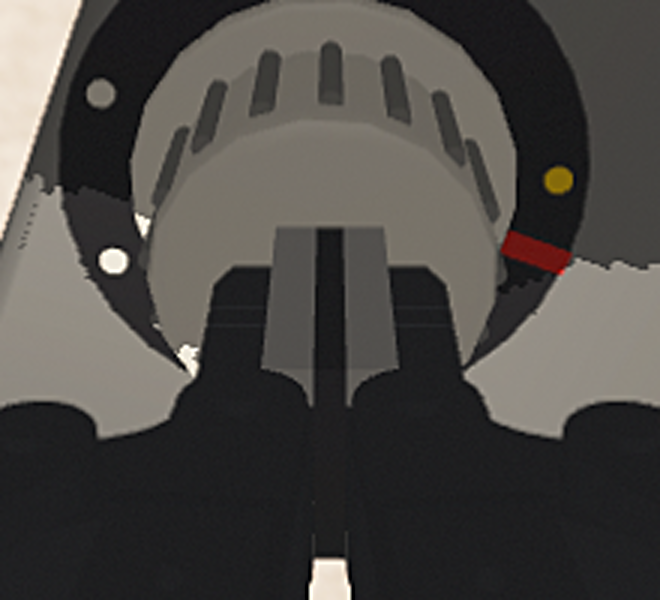

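```bash
python3 - <<'E'
from h import *
d=cam("wrist");s=ctrl.read_state();R=Ro.from_euler("xyz",s["tool_rot"]).as_matrix()
for z in(0,-10,-20,-30,-40): print(z,proj(d,[s["eef_pos"]+R@np.array([x,y,z]) for x,y in((11,0),(-11,0),(11,6),(11,10))]).round().tolist())
print(s["eef_pos"])
w=[]
E
python3 -m crank '[[[0,0,0,0],[0,0,0,0],[0,0,0,0],[0,0,0,0],[0,0,0,0],[0,0,0,0],[0,0,0,0],[0,0,0,0],[0,0,0,0]]]' -1
python3 -m crank '[[[0,0,-1,0],[0,0,-1,0],[0,0,-1,0],[0,0,-1,0],[0,0,-1,0],[0,0,0,0],[0,0,0,0],[0,0,0,0]]]'
python3 - <<'E'
from h import *
d=cam("wrist");save(d,"w5.png");s=ctrl.read_state();print(proj(d,[652.5,-178.8,94]))
E
```

```text
0 [[263.0, 318.0], [308.0, 318.0], [263.0, 332.0], [263.0, 341.0]]
-10 [[271.0, 318.0], [319.0, 318.0], [271.0, 333.0], [271.0, 342.0]]
-20 [[280.0, 318.0], [330.0, 318.0], [280.0, 333.0], [280.0, 343.0]]
-30 [[290.0, 318.0], [342.0, 318.0], [290.0, 334.0], [290.0, 345.0]]
-40 [[302.0, 318.0], [357.0, 318.0], [302.0, 335.0], [302.0, 347.0]]
[ 652.61578769 -177.71245746   66.03468409]
clock: 10.07
eef_pos: [652.6, -177.8, 66.0]
tool_rot: [3.142, 0.0, 1.956]
force: [-0.6, 0.1, -0.3]
width: 85.6
gripper_force: 0.0
clock: 10.73
eef_pos: [652.1, -177.9, 190.6]
tool_rot: [-3.141, -0.0, 1.956]
force: [0.1, 1.0, -0.3]
width: 85.2
gripper_force: 0.0
[[231.94263321 318.98094301]]
```

View pics/w5.png

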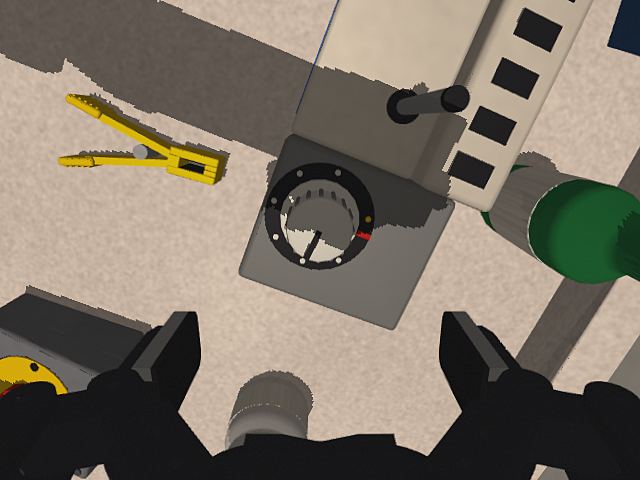

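```bash
python3 -m crank '[[[0,0,1,0],[0,0,1,0],[0,0,1,0],[0,0,1,0],[0,0,0.8,0],[0,0,0.8,0],[0,0,0.4,0],[0,0,0.26,0],[0,0,0,0],[0,0,0,0]]]'; python3 -m crank '[[[0,0,0,0],[0,0,0,0],[0,0,0,0],[0,0,0,0],[0,0,0,0],[0,0,0,0],[0,0,0,0],[0,0,0,0]]]' 1
```

```text
clock: 11.62
eef_pos: [652.9, -177.7, 34.7]
tool_rot: [3.141, -0.0, 1.956]
force: [0.3, -0.1, -0.5]
width: 85.7
gripper_force: 0.0
clock: 12.28
eef_pos: [652.1, -178.4, 35.9]
tool_rot: [-3.14, 0.001, 1.955]
force: [-4.1, 0.0, 5.9]
width: 44.2
gripper_force: 60.8
```

```bash
python3 -m crank '[[[0,0,0,-1],[0,0,0,-1],[0,0,0,-1],[0,0,0,-1],[0,0,0,-1],[0,0,0,-1],[0,0,0,-1],[0,0,0,-1],[0,0,0,-1],[0,0,0,-1],[0,0,0,-1],[0,0,0,-1]]]'; python3 -m crank '[[[0,0,0,-1],[0,0,0,-1],[0,0,0,-1],[0,0,0,-1],[0,0,0,-1],[0,0,0,-1],[0,0,0,-1],[0,0,0,-1],[0,0,0,-1],[0,0,0,-0.2],[0,0,0,0],[0,0,0,0]]]'
python3 -m crank '[[[0,0,0,0],[0,0,0,0],[0,0,0,0],[0,0,0,0],[0,0,0,0],[0,0,0,0],[0,0,-0.6,0],[0,0,-0.8,0],[0,0,-1,0],[0,0,-1,0],[0,0,-1,0],[0,0,-1,0]]]' -1;python3 -m crank '[[[0,0,-1,0],[0,0,0,0],[0,0,0,0]]]' 
cat > ptr.py <<'E'
from h import *
import sys
d=cam("wrist");im=d["img"].astype(int)
c=proj(d,[652.5,-178.8,94])[0]
yy,xx=np.mgrid[0:480,0:640]
e=proj(d,[652.5+23,-178.8,94])[0];r=np.hypot(*(e-c))
m=((im.max(2)<70)&(np.hypot(yy-c[0],xx-c[1])<r*1.05)).astype(np.uint8)
n,l,st,cc=cv2.connectedComponentsWithStats(m);i=1+st[1:,4].argmax();ys,xs=np.nonzero(l==i)
P=np.array([atz(d,p,94)[:2] for p in zip(ys,xs)]);w,V=np.linalg.eigh(np.cov(P.T));v=V[:,1]
v*=np.sign(v@(P.mean(0)-[652.5,-178.8]));print("n",len(ys),"centroid",P.mean(0),"len",np.sqrt(w),"dir",np.arctan2(v[1],v[0]))
m=((im[...,0]>120)&(im[...,1]<70)&(im[...,2]<70)&(np.hypot(yy-c[0],xx-c[1])<r*2.2));ys,xs=np.nonzero(m)
print("red",atz(d,(ys.mean(),xs.mean()),62))
E
python3 ptr.py; python3 -c "
from h import *
d=cam('wrist');save(d,'w6.png')"
```

```text
clock: 13.28
eef_pos: [652.8, -177.6, 35.9]
tool_rot: [-3.142, 0.001, 2.919]
force: [-2.7, 1.1, 5.6]
width: 44.3
gripper_force: 60.3
clock: 14.28
eef_pos: [652.7, -176.8, 36.0]
tool_rot: [3.141, 0.001, -2.631]
force: [-3.0, 1.4, 5.9]
width: 44.7
gripper_force: 60.2
clock: 15.28
eef_pos: [652.7, -177.5, 172.0]
tool_rot: [-3.141, 0.001, -2.631]
force: [0.6, 0.3, -0.1]
width: 85.5
gripper_force: 0.0
clock: 15.53
eef_pos: [653.8, -177.5, 197.5]
tool_rot: [-3.139, 0.003, -2.631]
force: [-0.0, -0.3, -0.2]
width: 85.3
gripper_force: 0.0
n 325 centroid [ 665.45243216 -172.37021814] len [7.00838955 7.4789493 ] dir 1.5418241326585351
red [nan nan nan]ptr.py:12: RuntimeWarning: Mean of empty slice.
  print("red",atz(d,(ys.mean(),xs.mean()),62))
  ret = ret.dtype.type(ret / rcount)
```

View pics/w6.png

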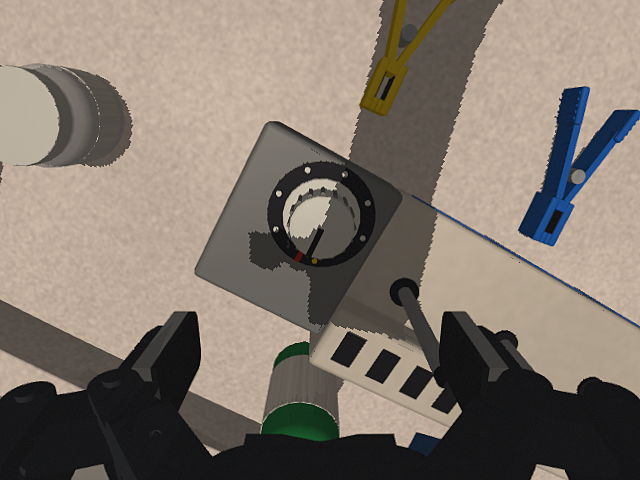

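```bash
python3 - <<'E'
from h import *
d=cam("wrist");im=d["img"].astype(int)
sub=im[225:262,285:340]
m=(sub.max(2)<45);print("\n".join("".join("#" if a else("r" if s[0]>1.6*max(s[1],s[2]) and s[0]>60 else ".") for a,s in zip(r,q)) for r,q in zip(m,sub)))
a=atz(d,(231,321),94);b=atz(d,(252,309),94);print(a,b,np.arctan2(*(b-a)[1::-1]))
r=atz(d,(257,298),62);print(r,proj(d,[652.5,-178.8,94]))
E
python3 plan.py 580 -330 197 0
```

```text
.......................................................
.......................................................
.......................................................
.......................................................
.......................................................
.................................###...................
.................................#####.................
................................#######................
................................######.................
#..............................#######.................
#..............................######..................
##............................#######..................
##..#.........................######...................
###.#........................#######...................
####.........................######....................
#####.......................#######....................
######......................######.....................
######.....................######......................
#######....................######......................
########..................#######...
[... 594 characters left out ...]
rrrr#..######............................
.##########.rrrrr###.######.........................###
..#########rrrrrr#########........................#####
....######.rrrrr##########.......................######
......####rrrrrr############....................#######
.......##.rrrrr############...........#.###############
.........rrrrr############......#######################
[ 652.9680043  -177.29623497   94.        ] [ 670.2023397 -177.1936113   94.       ] 0.0059545352145188475
[ 687.4537922  -178.42771882   62.        ] [[229.38448044 319.41427978]]
t 15.7 pos [ 651.9 -178.   193.9] yaw -2.631 q7 1.76 w 85.4 | units [ 5.48 -3.9  -0.12] n 6 per [ 0.91 -0.65 -0.02] turn -32.89 n 33 per -1.0
```

```bash
python3 - <<'E'
from h import *
d=cam("wrist")
a=atz(d,(232,320),94);b=atz(d,(252,310.5),94);print(a,b,np.arctan2(*(b-a)[1::-1]))
for t,z in(("tube",30),("timer_grip",82)):
  for q in ctrl.place_of("wrist",t): print(t,q["confidence"],q["position"],atz(d,q["position"],z))
E
```

```text
[ 653.39936621 -177.64334258   94.        ] [ 669.12984823 -176.38563658   94.        ] 0.07978371233261954
tube 0.91 [389.0, 590.9] [677.7761803  143.16493884  30.        ]
tube 0.68 [346.7, 501.1] [682.64582348  32.70944375  30.        ]
tube 0.57 [292.6, 403.0] [681.0718647 -77.9777107  30.       ]
timer_grip 0.96 [224.9, 322.2] [ 650.91057591 -177.23634067   82.        ]
```

```bash
python3 -m crank '[[[0,0,1,0],[0,0,1,0],[0,0,1,0],[0,0,1,0],[0,0,0.8,0],[0,0,0.8,0],[0,0,0.4,0],[0,0,0.3,0],[0,0,0,0],[0,0,0,0]]]'; python3 -m crank '[[[0,0,0,0],[0,0,0,0],[0,0,0,0],[0,0,0,0],[0,0,0,0],[0,0,0,0],[0,0,0,0],[0,0,0,0.62],[0,0,0,0],[0,0,0,0]]]' 1
python3 -m crank '[[[0,0,0,0],[0,0,0,0],[0,0,0,0],[0,0,0,0],[0,0,0,0],[0,0,0,0],[0,0,-0.6,0],[0,0,-0.8,0],[0,0,-1,0],[0,0,-1,0],[0,0,-1,0],[0,0,-1,0]]]' -1;python3 -m crank '[[[0,0,-1,0],[0,0,0,0],[0,0,0,0],[0,0,0,0],[0,0,0,0]]]' 
python3 - <<'E'
from h import *
d=cam("wrist");im=d["img"].astype(int)
c=proj(d,[652.5,-178.8,94])[0];yy,xx=np.mgrid[0:480,0:640]
m=((im.max(2)<45)&(np.hypot(yy-c[0],xx-c[1])<26)).astype(np.uint8)
n,l,st,cc=cv2.connectedComponentsWithStats(m)
for i in range(1,n):
    if st[i,4]>40:
        ys,xs=np.nonzero(l==i);P=np.array([atz(d,p,94)[:2] for p in zip(ys,xs)]);w,V=np.linalg.eigh(np.cov(P.T));v=V[:,1]*np.sign(V[0,1]);print(st[i],P.mean(0),np.sqrt(w),np.arctan2(v[1],v[0]))
E
python3 plan.py 471 -427 160 -3.05
```

```text
clock: 16.67
eef_pos: [653.0, -177.6, 37.4]
tool_rot: [-3.142, 0.001, -2.631]
force: [-0.2, -0.4, 0.4]
width: 85.0
gripper_force: 0.0
clock: 17.5
eef_pos: [652.7, -176.9, 38.6]
tool_rot: [3.141, 0.001, -2.681]
force: [-3.3, 0.8, 6.5]
width: 44.6
gripper_force: 61.5
clock: 18.5
eef_pos: [652.7, -177.5, 174.5]
tool_rot: [-3.141, 0.001, -2.681]
force: [-0.3, -1.7, -0.5]
width: 85.2
gripper_force: 0.0
clock: 18.92
eef_pos: [651.8, -178.0, 196.2]
tool_rot: [3.141, -0.002, -2.681]
force: [0.2, 0.3, 0.2]
width: 85.2
gripper_force: 0.0
[307 229  16  25 143] [ 661.59973963 -177.58111282] [1.13322831 5.35432223] 0.0291577731544674
t 19.0 pos [ 651.9 -177.9  196. ] yaw -2.681 q7 1.72 w 85.3 | units [10.91 -5.71  1.45] n 11 per [ 0.99 -0.52  0.13] turn 4.61 n 5 per 0.92
```

```bash
T='python3 -m crank'; python3 -m crank '[[[0,0,0,1],[0,0,0,1],[0,0,0,1],[0,0,0,1],[0,0,0,1],[0,0,0,1],[0,0,0,1],[0,0,0,1],[0,0,0,1],[0,0,0,1],[0,0,0,1],[0,0,0,1]]]' >/dev/null; python3 -m crank '[[[0,0,0,1],[0,0,0,1],[0,0,0,1],[0,0,0,1],[0,0,0,1],[0,0,0,1],[0,0,0,1],[0,0,0,1],[0,0,0,1],[0,0,0,1],[0,0,0,1],[0,0,0,1]]]' >/dev/null; python3 -m crank '[[[0,0,0,1],[0,0,0,1],[0,0,0,1],[0,0,0,1],[0,0,0,1],[0,0,0,1],[0,0,0,1],[0,0,0,1],[0,0,0,1],[0,0,0,1],[0,0,0,1],[0,0,0,1]]]' >/dev/null; python3 -m crank '[[[0,0,0,1],[0,0,0,1],[0,0,0,1],[0,0,0,1],[0,0,0,1],[0,0,0,1],[0,0,0,1],[0,0,0,1],[0,0,0,0.6],[0,0,0,0],[0,0,0,0]]]'; python3 plan.py 440 -424 196 -0.05
```

```text
clock: 22.88
eef_pos: [652.1, -177.5, 196.1]
tool_rot: [-3.141, 0.002, 0.036]
force: [0.3, -0.1, -0.3]
width: 85.4
gripper_force: 0.0
t 22.9 pos [ 652.1 -177.5  196.1] yaw 0.036 q7 -1.33 w 85.4 | units [-8.83  9.55  0.02] n 10 per [-0.88  0.96  0.  ] turn 1.07 n 2 per 0.54
```

```bash
python3 -m crank '[[[-0.88,0.96,0,0],[-0.88,0.96,0,0],[-0.88,0.96,0,0],[-0.88,0.96,0,0],[-0.88,0.96,0,0],[-0.88,0.96,0,0],[-0.88,0.96,0,0],[-0.88,0.96,0,0],[-0.88,0.96,0,0],[-0.88,0.96,0,0]]]' >/dev/null;python3 -m crank '[[[0,0,0,0.54],[0,0,0,0.54],[0,0,0,0],[0,0,0,0],[0,0,0,0]]]'
python3 - <<'E'
from h import *
d=cam("wrist");im=d["img"].astype(int);save(d,"w7.png")
r=ctrl.place_of("wrist","isolator_grip")[0];print(r,atz(d,r["position"],105))
p=[(r["position"],d)]
m=(im[...,0]>110)&(im[...,1]<60)&(im[...,2]<60);ys,xs=np.nonzero(m);ok=np.hypot(ys-r["position"][0],xs-r["position"][1])<90;ys,xs=ys[ok],xs[ok]
P=np.array([atz(d,q,107)[:2] for q in zip(ys,xs)]);w,V=np.linalg.eigh(np.cov(P.T));print("red",len(ys),ys.mean(),xs.mean(),P.mean(0),np.sqrt(w),V[:,1],np.arctan(V[1,1]/V[0,1]))
rt=ctrl.place_of("top","isolator_grip")
t=cam("top");s=cam("scene")
rs=[ray(d,r["position"])]
for n,dd in(("top",t),("scene",s)):
    q=ctrl.place_of(n,"isolator_grip")
    if q: print(n,q[0]);rs.append(ray(dd,q[0]["position"]))
print(tri(rs))
E
```

```text
clock: 24.13
eef_pos: [441.3, -424.6, 196.9]
tool_rot: [-3.141, 0.0, -0.05]
force: [0.9, 0.7, -1.2]
width: 85.5
gripper_force: 0.0
{'position': [189.7, 312.5], 'confidence': 0.58} [ 471.46812644 -421.95958713  105.        ]
red 1309 163.14438502673798 324.4079449961803 [ 488.12104646 -430.43842773] [ 5.24399701 10.76923283] [-0.80676916 -0.59086676] 0.632132778210268
top {'position': [246.5, 494.1], 'confidence': 0.85}
scene {'position': [369.4, 224.3], 'confidence': 0.69}
(array([ 471.51915966, -427.19665533,  109.15766803]), [5.172914193853691, 6.026711511415411, 4.144373098835238])
```

View pics/w7.png

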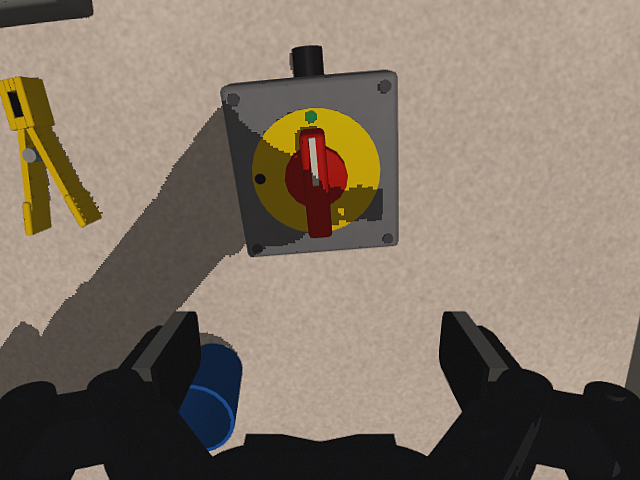

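```bash
python3 - <<'E'
from h import *
d=cam("wrist")
for p,z in(((130,312.5),112),((236,319.5),102),((183,316),107),((117,311),78),((169,316),71)): print(p,atz(d,p,z).round(1))
E
python3 plan.py 471 -425 120 -0.05
```

```text
(130, 312.5) [ 508.6 -424.7  112. ]
(236, 319.5) [ 439.2 -425.3  102. ]
(183, 316) [ 475.7 -425.   107. ]
(117, 311) [ 516.5 -423.6   78. ]
(169, 316) [ 480.4 -425.    71. ]
t 24.5 pos [ 441.  -425.1  197. ] yaw -0.052 q7 -0.91 w 85.5 | units [ 1.2  -0.06  3.08] n 4 per [ 0.3  -0.02  0.77] turn -0.02 n 1 per -0.02
```

```bash
python3 -m crank '[[[0.66,0,1,0],[0.66,0,1,0],[0,0,1,0],[0,0,0.8,0],[0,0,0.8,0],[0,0,0.5,0],[0,0,0.4,0],[0,0,0,0],[0,0,0,0]]]' -0.2; python3 -m crank '[[[0,0,0,0],[0,0,0,0],[0,0,0,0],[0,0,0,0],[0,0,0,0],[0,0,0,0]]]' 0.5; python3 plan.py 474 -425 59
```

```text
clock: 25.28
eef_pos: [474.0, -427.0, 59.7]
tool_rot: [3.142, -0.0, -0.052]
force: [-0.1, 0.2, -0.1]
width: 51.4
gripper_force: 0.0
clock: 25.78
eef_pos: [474.6, -425.7, 60.1]
tool_rot: [-3.14, -0.001, -0.051]
force: [0.4, 5.8, 3.3]
width: 21.7
gripper_force: 2.5
t 25.8 pos [ 474.6 -425.7   60.1] yaw -0.051 q7 -0.95 w 21.7 | units [-0.03 -0.03  0.04] n 1 per [-0.03 -0.03  0.04]
```

```bash
python3 -m crank '[[[0,0,0,-1],[0,0,0,-1],[0,0,0,-1],[0,0,0,-1],[0,0,0,-1],[0,0,0,-1],[0,0,0,-1],[0,0,0,-1],[0,0,0,-1],[0,0,0,-1],[0,0,0,-1],[0,0,0,-1]]]' ; python3 -m crank '[[[0,0,0,-1],[0,0,0,-1],[0,0,0,-1],[0,0,0,-1],[0,0,0,-1],[0,0,0,-1],[0,0,0,-1],[0,0,0,-1],[0,0,0,-0.8],[0,0,0,0],[0,0,0,0],[0,0,0,0]]]'; python3 -m crank '[[[0,0,0,0],[0,0,0,0],[0,0,0,0],[0,0,-0.6,0],[0,0,-1,0],[0,0,-1,0],[0,0,-1,0],[0,0,-1,0],[0,0,0,0],[0,0,0,0]]]' -0.4
python3 - <<'E'
from h import *
d=cam("wrist");save(d,"w8.png",(80,420,150,500),1);im=d["img"]
m=(im.min(2)>150);
E
python3 plan.py 440 -190 180 0
```

```text
clock: 26.78
eef_pos: [475.0, -422.2, 59.1]
tool_rot: [-3.138, -0.005, 0.914]
force: [-1.1, 8.4, 1.1]
width: 21.4
gripper_force: 3.5
clock: 27.78
eef_pos: [473.6, -427.7, 59.4]
tool_rot: [-3.142, 0.001, 1.609]
force: [0.5, 0.4, 0.0]
width: 21.1
gripper_force: 0.0
clock: 28.62
eef_pos: [474.8, -427.4, 176.2]
tool_rot: [3.139, 0.002, 1.612]
force: [0.2, 0.4, 0.1]
width: 59.8
gripper_force: 0.0
t 28.7 pos [ 473.7 -426.9  174.6] yaw 1.612 q7 0.38 w 59.2 | units [ 9.52 -0.96 -0.22] n 10 per [ 0.95 -0.1  -0.02] turn 20.14 n 21 per 0.96
```

View pics/w8.png

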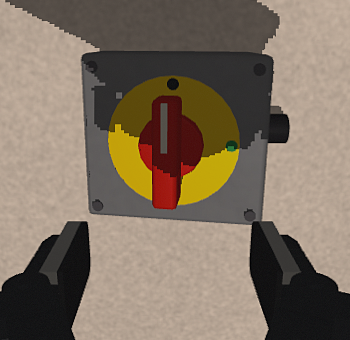

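```bash
cat > clip.py <<'E'
# clip.py colour [z of clip underside]: pose of a clip from wrist view
import sys
from h import *
HUE={"yellow":(22,34),"blue":(105,125),"green":(50,80),"orange":(3,18)}
def mask(d,c):
    h=cv2.cvtColor(d["img"],cv2.COLOR_RGB2HSV).astype(int);lo,hi=HUE[c]
    m=((h[...,0]>=lo)&(h[...,0]<=hi)&(h[...,1]>140)&(h[...,2]>40)).astype(np.uint8)
    return cv2.morphologyEx(m,cv2.MORPH_OPEN,np.ones((3,3),np.uint8))
NAME={"orange":"clip1_jaw","green":"clip2_jaw","blue":"clip3_jaw","yellow":"clip4_jaw"}
def pose(c,z0=0,cam_="wrist"):
    d=cam(cam_);m=mask(d,c);n,l,st,cc=cv2.connectedComponentsWithStats(m)
    out=[]
    j=ctrl.place_of(cam_,NAME[c]);J=atz(d,j[0]["position"],z0+15) if j else None
    pins=[(q["confidence"],atz(d,q["position"],z0)) for q in ctrl.place_of(cam_,"clip")]
    if J is not None:
        print("jaw net",round(j[0]["confidence"],2),J.round(1))
        for cf,p in pins:
            if np.hypot(*(p-J)[:2])<80: print("pin net",round(cf,2),p.round(1),"dist",np.hypot(*(p-J)[:2]).round(1),"yaw",np.arctan2(*(J-p)[1::-1]).round(3))
    if n>1:
        i=1+st[1:,4].argmax();ys,xs=np.nonzero(l==i)
        P=np.array([atz(d,q,z0+30)[:2] for q in zip(ys,xs)])
        if n>2 and 0: pass
        C=P.mean(0);w,V=np.linalg.eigh(np.cov(P.T));v=V[:,1]; v=v*np.sign(v[0]);u=np.array([-v[1],v[0]])
        a=(P-C)@v;b=(P-C)@u
        # leg centre lines: mid of extreme lateral points in slices
        S=[(t,(np.percentile(b[abs(a-t)<2],1)+np.percentile(b[abs(a-t)<2],99))/2) for t in np.arange(a.min()+6,a.max()-4,4) if (abs(a-t)<2).sum()>8]
        f=np.polyfit(*np.array(S).T,1);yaw=np.arctan2(v[1],v[0])+np.arctan(f[0])
        x=np.array([np.cos(yaw),np.sin(yaw)]);c0=C+u*f[1];s=(P-c0)@x
        print("mask n",len(ys),"yaw",round(yaw,3),"tip",(c0+x*s.max()).round(1),"tail",(c0+x*s.min()).round(1),"len",(s.max()-s.min()).round(1),"pin by tip",(c0+x*(s.max()-62)).round(1),"pin by tail",(c0+x*(s.min()+71)).round(1))
if __name__=="__main__": pose(sys.argv[1],float(sys.argv[2]) if len(sys.argv)>2 else 0,sys.argv[3] if len(sys.argv)>3 else "wrist")
E
python3 plan.py 425 -190 150; python3 -m crank '[[[0.95,0.2,0.1,0],[0.95,0.2,0.1,0],[0.95,0.2,0.1,0],[0.95,0.2,0.1,0],[0.95,0.2,0.1,0],[0.95,0.2,0.1,0],[0.95,0.2,0.1,0],[0.95,0.2,0.1,0],[0.95,0.2,0.1,0],[0.95,0.2,0.1,0],[0,0,0,1],[0,0,0,1]]]' -1;python3 -m crank '[[[0,0,0,1],[0,0,0,1],[0,0,0,1],[0,0,0,1],[0,0,0,1],[0,0,0,1],[0,0,0,1],[0,0,0,1],[0,0,0,1],[0,0,0,1],[0,0,0,1],[0,0,0,1]]]'; python3 -m crank '[[[0,0,0,1],[0,0,0,1],[0,0,0,1],[0,0,0,1],[0,0,0,1],[0,0,0,1],[0,0,0,0],[0,0,0,0],[0,0,0,0]]]'; python3 plan.py 425 -190 150 0; python3 clip.py yellow
```

```text
t 28.7 pos [ 473.7 -426.9  174.6] yaw 1.612 q7 0.38 w 59.2 | units [ 9.55 -1.56  0.98] n 10 per [ 0.95 -0.16  0.1 ] 
clock: 29.67
eef_pos: [513.3, -185.0, 148.0]
tool_rot: [-3.139, -0.002, 1.452]
force: [0.5, -0.9, 1.2]
width: 85.2
gripper_force: 0.0
clock: 30.67
eef_pos: [512.8, -187.3, 148.0]
tool_rot: [-3.14, 0.002, 0.488]
force: [-0.2, 0.4, 0.5]
width: 85.4
gripper_force: 0.0
clock: 31.42
eef_pos: [513.6, -187.3, 148.8]
tool_rot: [-3.141, 0.001, 0.014]
force: [-0.2, -1.3, 1.0]
width: 85.6
gripper_force: 0.0
t 31.4 pos [ 513.6 -187.3  148.8] yaw 0.014 q7 -1.31 w 85.6 | units [-3.54  0.06 -0.04] n 4 per [-0.89  0.01 -0.01] turn 0.17 n 1 per 0.17
jaw net 0.88 [ 543.8 -183.2   15. ]
pin net 0.56 [ 499.4 -186.7    0. ] dist 44.5 yaw 0.079
mask n 3628 yaw 0.105 tip [ 565.  -180.2] tail [ 436.  -193.8] len 129.6 pin by tip [ 503.3 -186.7] pin by tail [ 506.6 -186.3]
```

```bash
python3 -m crank '[[[-0.9,0,0,0],[-0.9,0,0,0],[-0.9,0,0,0],[-0.9,0,0,0],[0,0,0,0],[0,0,0,0],[0,0,0,0]]]' ; python3 clip.py yellow; python3 plan.py 444 -192.5 10 0.09
```

```text
clock: 32.15
eef_pos: [425.3, -188.8, 149.9]
tool_rot: [3.141, -0.002, 0.012]
force: [0.6, 0.1, -0.3]
width: 85.2
gripper_force: 0.0
jaw net 0.85 [ 545.3 -182.3   15. ]
pin net 0.72 [ 502.4 -186.7    0. ] dist 43.2 yaw 0.101
mask n 4293 yaw 0.103 tip [ 562.7 -180.3] tail [ 435.9 -193.4] len 127.4 pin by tip [ 501.  -186.7] pin by tail [ 506.6 -186.1]
t 32.3 pos [ 425.3 -188.6  149.5] yaw 0.013 q7 -1.26 w 85.4 | units [0.74 0.17 5.58] n 6 per [0.12 0.03 0.93] turn -0.97 n 1 per -0.97
```

```bash
python3 -m crank '[[[0,0,0,-0.55],[0,0,0,-0.55],[0.41,0.12,1,0],[0.4,0.11,1,0],[0,0,1,0],[0,0,1,0],[0,0,1,0],[0,0,0.8,0],[0,0,0.5,0],[0,0,0.3,0],[0,0,0,0],[0,0,0,0]]]'; python3 plan.py 446 -192.3 -27 0.1
```

```text
clock: 33.3
eef_pos: [445.3, -192.2, -15.5]
tool_rot: [-3.142, -0.0, 0.1]
force: [0.3, 0.0, 0.3]
width: 85.5
gripper_force: 0.0
t 33.3 pos [ 445.3 -192.2  -15.5] yaw 0.1 q7 -1.26 w 85.5 | units [0.03 0.01 0.46] n 1 per [0.03 0.01 0.46] turn 0.0 n 1 per 0.0
```

```bash
python3 -m crank '[[[0,0,0.45,0],[0,0,0,0],[0,0,0,0]]]'; python3 -m crank '[[[0,0,0,0],[0,0,0,0],[0,0,0,0],[0,0,0,0],[0,0,0,0],[0,0,0,0],[0,0,0,0],[0,0,0,0]]]' 1;  python3 - <<'E'
from h import *
save(cam("wrist"),"w9.png")
E
```

```text
clock: 33.55
eef_pos: [445.3, -192.5, -25.9]
tool_rot: [-3.141, -0.001, 0.1]
force: [0.2, 0.4, 0.4]
width: 85.3
gripper_force: 0.0
clock: 34.22
eef_pos: [445.7, -192.9, -24.8]
tool_rot: [3.14, -0.002, 0.1]
force: [-3.3, 0.0, 15.8]
width: 24.5
gripper_force: 60.1
```

View pics/w9.png

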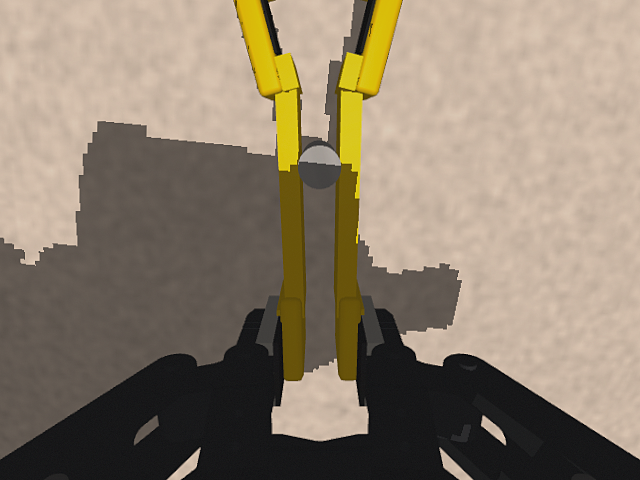

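```bash
python3 - <<'E'
from h import *
d=cam("wrist");s=ctrl.read_state();R=Ro.from_euler("xyz",s["tool_rot"]).as_matrix()
for z in(28,30,33):print(z,(R.T@(atz(d,(162,320),z)-s["eef_pos"])).round(1))
E
python3 -m crank '[[[0,0,-0.5,0],[0,0,-1,0],[0,0,-1,0],[0,0,-1,0],[0,0,-1,0],[0,0,-1,0],[0,0,-1,0],[0,0,-1,0],[0,0,-1,0],[0,0,-0.5,0.53],[0,0,0,0.53]]]'; python3 plan.py 590 -22 200 0.015
```

```text
28 [ 61.7   0.5 -52.7]
30 [ 61.9   0.5 -54.7]
33 [ 62.2   0.5 -57.7]
clock: 35.23
eef_pos: [446.8, -192.6, 201.7]
tool_rot: [3.14, -0.006, 0.013]
force: [-0.1, 0.3, -0.6]
width: 23.9
gripper_force: 59.0
t 35.2 pos [ 446.8 -192.6  201.7] yaw 0.013 q7 -1.37 w 23.9 | units [ 5.81 -6.75  0.09] n 7 per [ 0.83 -0.96  0.01] turn -0.02 n 1 per -0.02
```

```bash
python3 -m crank '[[[0.83,-0.96,0,0],[0.83,-0.96,0,0],[0.83,-0.96,0,0],[0.83,-0.96,0,0],[0.83,-0.96,0,0],[0.83,-0.96,0,0],[0.83,-0.96,0,0],[0,0,0,0],[0,0,0,0],[0,0,0,0],[0,0,0,0]]]'; python3 - <<'E'
from h import *
d=cam("wrist");cv2.imwrite("pics/keep.png",d["img"][:,:,::-1]);s=ctrl.read_state();R=Ro.from_euler("xyz",s["tool_rot"]).as_matrix();print(s["eef_pos"],s["width"],s["gripper_force"])
for q in ctrl.place_of("wrist","tube"): print("tube",round(q["confidence"],2),np.round(q["position"]),atz(d,q["position"],30).round(1))
for t in("clip","clip4_jaw"):
  for q in ctrl.place_of("wrist",t): print(t,round(q["confidence"],2),np.round(q["position"]),(R.T@(atz(d,q["position"],s["eef_pos"][2]+25+(15 if "jaw" in t else 0))-s["eef_pos"])).round(1))
print("pred feet",proj(d,[[681.2,-77.9,30],[679.6,32.1,30],[677.9,142,30]]).round(),"tops",proj(d,[[681.2,-77.9,160],[679.6,32.1,160]]).round())
E
```

```text
clock: 36.15
eef_pos: [586.7, -23.7, 198.3]
tool_rot: [3.141, 0.001, 0.013]
force: [0.4, -0.3, 0.6]
width: 24.1
gripper_force: 59.1
[586.79338152 -23.80592583 198.39006999] 24.347447084196236 59.04967725276947
tube 0.77 [ 95. 388.] [679.3 -76.9  30. ]
tube 0.72 [ 93. 250.] [679.4  31.4  30. ]
tube 0.64 [ 97. 114.] [676.7 140.5  30. ]
clip 0.86 [287.  87.] [ 11.4 -90.7 -25.1]
clip 0.78 [157. 318.] [ 60.8  -0.4 -25.1]
clip 0.62 [270. 301.] [ 18.6  -6.9 -25. ]
pred feet [[ 93. 389.]
 [ 93. 249.]
 [ 96. 112.]] tops [[ 77. 434.]
 [ 77. 205.]]
```

View pics/keep.png

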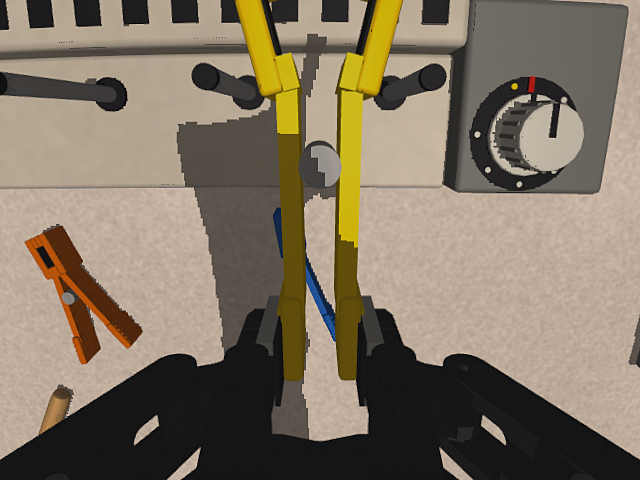

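```bash
python3 -m crank '[[[-0.73,0.72,0,0],[-0.73,0.72,0,0],[-0.73,0.72,0,0],[0,0,1,0],[0,0,1,0],[0,0,1,0],[0,0,1,0],[0,0,1,0],[0,0,0.74,0],[0,0,0,0],[0,0,0,0],[0,0,0,0]]]'; python3 plan.py 576.8 -78.6 55 0.013; python3 clip.py yellow 80
```

```text
clock: 37.35
eef_pos: [534.6, -77.3, 55.9]
tool_rot: [3.142, -0.001, 0.015]
force: [-0.4, 0.3, 0.2]
width: 23.8
gripper_force: 59.0
t 37.4 pos [534.6 -77.3  55.9] yaw 0.015 q7 -1.72 w 23.8 | units [1.69 0.08 0.04] n 2 per [0.84 0.04 0.02] turn 0.02 n 1 per 0.02
mask n 9845 yaw -0.026 tip [638.8 -87.6] tail [525.4 -84.7] len 113.5 pin by tip [576.8 -86. ] pin by tail [596.3 -86.5]
```

```bash
python3 -m crank '[[[0.4,0.02,0.02,0],[0.4,0.02,0.01,0],[0.4,0.02,0,0],[0.3,0.02,0,0],[0.19,0,0,0],[0,0,0,0],[0,0,0,0],[0,0,0,0]]]'; python3 plan.py 576.8 -78.6 55 0.013
```

```text
clock: 38.17
eef_pos: [575.3, -78.4, 54.1]
tool_rot: [-3.142, 0.001, 0.015]
force: [-0.8, 0.4, -0.3]
width: 24.1
gripper_force: 59.0
t 38.2 pos [575.3 -78.4  54.1] yaw 0.015 q7 -1.7 w 24.1 | units [ 0.06  0.01 -0.03] n 1 per [ 0.06  0.01 -0.03] turn 0.03 n 1 per 0.03
```

```bash
python3 -m crank '[[[0.06,0,0,0],[0,0,0,0],[0,0,0,0],[0,0,0,0],[0,0,0,0],[0,0,0,0],[0,0,0,0],[0,0,0,0]]]' -1; python3 -m crank '[[[0,0,-0.5,0],[0,0,-0.8,0],[0,0,-1,0],[0,0,-1,0],[0,0,-1,0],[0,0,-1,0],[-1,0,-0.5,0],[-1,0,0,0],[0,0,0,0],[0,0,0,0]]]'; python3 clip.py yellow 80; python3 clip.py yellow 80 top; python3 clip.py blue; python3 plan.py 435 -5 150 0.1
```

```text
clock: 38.83
eef_pos: [577.5, -78.3, 54.1]
tool_rot: [-3.141, 0.0, 0.015]
force: [-0.3, 0.2, -0.4]
width: 85.5
gripper_force: 0.0
clock: 39.67
eef_pos: [526.7, -79.4, 199.6]
tool_rot: [3.141, 0.0, 0.015]
force: [0.9, -0.7, 0.1]
width: 85.7
gripper_force: 0.0
jaw net 0.38 [666.5  12.2  95. ]
mask n 2293 yaw -0.181 tip [666.4 -74.9] tail [567.  -56.7] len 101.0 pin by tip [605.4 -63.7] pin by tail [636.9 -69.5]
jaw net 0.45 [676.8 -80.8  95. ]
pin net 0.74 [633.9 -79.2  80. ] dist 42.9 yaw -0.038
pin net 0.6 [659.9 -77.2  80. ] dist 17.3 yaw -0.214
mask n 299 yaw -1.429 tip [ 503.1 -450.5] tail [ 491.2 -366.6] len 84.8 pin by tip [ 494.4 -389.1] pin by tail [ 501.2 -436.9]
jaw net 0.89 [567.4  -1.7  15. ]
pin net 0.94 [525.1  -4.3   0. ] dist 42.4 yaw 0.061
mask n 3694 yaw 0.177 tip [584.6   2.1] tail [459.3 -20.3] len 127.3 pin by tip [523.6  -8.8] pin by tail [529.2  -7.8]
t 40.1 pos [527.8 -79.  198.8] yaw 0.015 q7 -1.63 w 85.5 | units [-3.67 -3.02  1.96] n 4 per [-0.92 -0.75  0.49] turn -1.06 n 2 per -0.53
```

```bash
python3 -m crank '[[[-0.78,-0.75,0.49,-0.53],[-0.78,-0.75,0.49,-0.53],[-0.78,-0.75,0.49,0],[-0.78,-0.75,0.49,0],[0,0,0,0],[0,0,0,0],[0,0,0,0]]]'; python3 clip.py blue;python3 plan.py 469 -14 150 0.1
```

```text
clock: 40.7
eef_pos: [445.9, -9.8, 150.5]
tool_rot: [3.141, -0.001, 0.1]
force: [-0.1, 0.0, 0.5]
width: 85.4
gripper_force: 0.0
jaw net 0.93 [565.   -0.8  15. ]
pin net 0.62 [524.4  -5.    0. ] dist 40.8 yaw 0.104
mask n 4179 yaw 0.171 tip [583.5   5.1] tail [458.1 -16.5] len 127.2 pin by tip [522.4  -5.4] pin by tail [528.1  -4.4]
t 40.9 pos [446.1 -10.2 150.5] yaw 0.098 q7 -1.74 w 85.8 | units [0.9  0.24 0.02] n 1 per [0.9  0.24 0.02] turn -0.02 n 1 per -0.02
```

```bash
python3 -m crank '[[[0,0,0,-0.78],[0.46,0.15,0.5,0],[0.45,0.15,1,0],[0,0,1,0],[0,0,1,0],[0,0,1,0],[0,0,1,0],[0,0,0.8,0],[0,0,0.4,0],[0,0,0.16,0],[0,0,0,0],[0,0,0,0]]]'; python3 -m crank '[[[0,0,0,0],[0,0,0,0],[0,0,0,0],[0,0,0,0],[0,0,0,0],[0,0,0,0],[0,0,0,0],[0,0,0,0]]]' 1; cat > held.py <<'E'
# held.py : pin cap of the held clip in tool coordinates (grey disc near image (162,320)), by circle search
from h import *
d=cam("wrist");s=ctrl.read_state();R=Ro.from_euler("xyz",s["tool_rot"]).as_matrix()
g=cv2.cvtColor(d["img"],cv2.COLOR_RGB2GRAY)[90:240,250:390]
c=cv2.HoughCircles(cv2.GaussianBlur(g,(3,3),0),cv2.HOUGH_GRADIENT,1,40,param1=100,param2=8,minRadius=15,maxRadius=26)
if c is not None:
    for x,y,r in c[0][:3]: print("circle",y+90,x+250,r,(R.T@(atz(d,(y+90,x+250),s["eef_pos"][2]+53)-s["eef_pos"])).round(1))
for q in ctrl.place_of("wrist","clip"): print("pin net",round(q["confidence"],2),np.round(q["position"]),(R.T@(atz(d,q["position"],s["eef_pos"][2]+23)-s["eef_pos"])).round(1))
print(s["eef_pos"].round(1),s["tool_rot"].round(3),s["width"],s["gripper_force"])
E
python3 held.py
```

```text
clock: 41.85
eef_pos: [469.0, -13.8, -21.5]
tool_rot: [-3.141, -0.0, 0.161]
force: [-0.1, 0.6, -0.9]
width: 85.6
gripper_force: 0.0
clock: 42.52
eef_pos: [469.6, -13.7, -19.6]
tool_rot: [3.14, -0.003, 0.162]
force: [-1.1, -0.4, 15.8]
width: 23.6
gripper_force: 60.9
circle 172.5 321.5 20.7 [ 58.7   1.  -52.8]
circle 129.5 317.5 23.2 [ 70.7  -0.1 -52.8]
circle 91.5 285.5 23.0 [ 80.9  -8.9 -52.8]
pin net 0.97 [162. 320.] [ 58.9   0.8 -22.8]
[469.6 -13.7 -19.6] [ 3.14e+00 -3.00e-03  1.62e-01] 23.931303392221952 60.897477865219116
```

```bash
python3 -m crank '[[[0,0,-0.4,0],[0,0,-0.8,0],[0,0,-1,0.92],[0,0,-0.98,0.92],[0.88,-0.59,0,0],[0.88,-0.59,0,0],[0.88,-0.58,0,0],[0,0,0,0],[0,0,0,0],[0,0,0,0]]]'; python3 plan.py 578.7 31.2 60 0.015; python3 held.py
```

```text
clock: 43.45
eef_pos: [532.5, 31.0, 58.1]
tool_rot: [3.141, 0.002, 0.015]
force: [-0.8, -0.2, -0.7]
width: 24.0
gripper_force: 60.1
t 43.5 pos [532.5  31.   58.1] yaw 0.015 q7 -2.03 w 24.0 | units [ 1.85  0.02 -0.08] n 2 per [ 0.92  0.01 -0.04] turn -0.0 n 1 per -0.0
circle 173.5 320.5 21.0 [ 58.8   0.2 -53.1]
circle 113.5 320.5 20.5 [ 75.4   0.2 -53.2]
circle 127.5 282.5 21.0 [ 71.6 -10.3 -53.2]
pin net 0.94 [ 46. 636.] [100.3 109.8 -23.1]
pin net 0.81 [291.  40.] [   8.9 -112.4  -23.1]
pin net 0.71 [163. 321.] [ 58.7   0.5 -23.1]
[532.2  30.7  58. ] [3.141e+00 2.000e-03 1.400e-02] 23.927930260994984 60.0756561756134
```

```bash
python3 -m crank '[[[0.4,0,-0.04,0],[0.4,0,-0.04,0],[0.4,0,0,0],[0.4,0,0,0],[0.25,0,0,0],[0,0,0,0],[0,0,0,0],[0,0,0,0]]]'; python3 -m crank '[[[0,0,0,0],[0,0,0,0],[0,0,0,0],[0,0,0,0],[0,0,0,0],[0,0,0,0],[0,0,0,0],[0,0,0,0]]]' -1; python3 -m crank '[[[0,0,-0.5,0],[0,0,-0.8,0],[0,0,-1,0],[0,0,-1,0],[0,0,-1,0],[0,0,-1,0],[-1,0,-0.3,0],[-1,-1,0,0],[0,-1,0,0],[0,-1,0,0],[0,0,0,0],[0,0,0,0]]]'; python3 clip.py blue 80 top;python3 clip.py yellow 80 top|head -2; python3 clip.py orange; python3 plan.py 430 205 150 0
```

```text
clock: 44.22
eef_pos: [578.7, 32.0, 59.9]
tool_rot: [3.141, 0.002, 0.015]
force: [-0.6, 0.2, -1.4]
width: 23.8
gripper_force: 60.1
clock: 44.88
eef_pos: [579.9, 32.4, 60.2]
tool_rot: [-3.141, 0.0, 0.015]
force: [-0.6, -0.7, 0.8]
width: 85.4
gripper_force: 0.0
clock: 45.88
eef_pos: [528.6, 108.3, 200.4]
tool_rot: [-3.141, -0.0, 0.018]
force: [0.0, -0.9, 0.3]
width: 85.4
gripper_force: 0.0
jaw net 0.85 [670.8  30.   95. ]
pin net 0.8 [620.9  28.3  80. ] dist 49.9 yaw 0.035
mask n 1114 yaw -1.397 tip [873.1  40.8] tail [849.9 172.9] len 134.2 pin by tip [862.4 101.8] pin by tail [862.2 103. ]
jaw net 0.68 [677.9 -79.8  95. ]
pin net 0.63 [633.8 -85.7  80. ] dist 44.5 yaw 0.133
jaw net 0.78 [544.  217.2  15. ]
pin net 0.68 [501.8 201.9   0. ] dist 44.9 yaw 0.348
mask n 4234 yaw 0.401 tip [561.5 224.5] tail [443.8 174.6] len 127.8 pin by tip [504.4 200.3] pin by tail [509.2 202.3]
t 46.3 pos [528.9 106.  200.1] yaw 0.014 q7 -2.06 w 85.4 | units [-3.9  -4.02  2.  ] n 5 per [-0.78 -0.8   0.4 ] turn 0.18 n 1 per 0.18
```

```bash
cat > chk.py <<'E'
from h import *
from clip import NAME
D={n:cam(n) for n in("scene","top")}
P={n:{t:ctrl.place_of(n,t) for t in list(NAME.values())+["clip"]} for n in D}
for c,t in NAME.items():
    o={n:atz(D[n],P[n][t][0]["position"],95)[:2].round(1) for n in D if P[n][t]}
    rs=[ray(D[n],P[n][t][0]["position"]) for n in D if P[n][t]]
    print(c,"jaw@95",o,"tri",tri(rs)[0].round(1) if len(rs)==2 else "")
for n in D: print(n,"pins@80",[atz(D[n],q["position"],80)[:2].round(0).tolist() for q in P[n]["clip"]])
for q in ctrl.place_of("wrist","tube"): print("tube",round(q["confidence"],2),atz(d:=cam("wrist"),q["position"],30).round(1))
E
python3 chk.py;python3 -m crank '[[[-0.78,-0.8,0.4,0],[-0.78,-0.8,0.4,0],[-0.78,-0.8,0.4,0],[-0.78,-0.8,0.4,0],[-0.78,-0.8,0.4,0],[0,0,0,-1],[0,0,0,-1],[0,0,0,-1],[0,0,0,-1],[0,0,0,-0.6],[0,0,0,0],[0,0,0,0]]]'; python3 clip.py orange; python3 plan.py 455 180 150 0.38
```

```text
orange jaw@95 {'scene': array([555.7, 175.3]), 'top': array([532.1, 215.5])} tri [539.8 224.8  17. ]
green jaw@95 {'scene': array([541. , 289.5]), 'top': array([663.7, 242.4])} tri [600.6 194.1 267.8]
blue jaw@95 {'scene': array([667.2,  31.2]), 'top': array([667.9,  25.5])} tri [667.3  26.5 102.4]
yellow jaw@95 {'scene': array([674.6, -76.2]), 'top': array([675.3, -88.3])} tri [674.2 -84.7 110. ]
scene pins@80 [[523.0, 161.0], [638.0, -73.0], [512.0, 312.0]]
top pins@80 [[626.0, 36.0], [480.0, 332.0], [487.0, 186.0], [632.0, -79.0]]
tube 0.9 [676.7 255.   30. ]
tube 0.87 [679.6  35.3  30. ]
tube 0.67 [676.4 143.1  30. ]
tube 0.58 [677.8 -76.6  30. ]
clock: 48.18
eef_pos: [429.9, 205.1, 150.2]
tool_rot: [-3.141, 0.0, 0.381]
force: [-0.4, 0.4, 0.7]
width: 85.0
gripper_force: 0.0
jaw net 0.72 [543.4 219.1  15. ]
pin net 0.93 [502.5 201.9   0. ] dist 44.4 yaw 0.398
mask n 4667 yaw 0.396 tip [558.9 229.6] tail [441.6 180.5] len 127.2 pin by tip [501.7 205.7] pin by tail [507.1 207.9]
t 48.3 pos [429.9 205.1 150.2] yaw 0.382 q7 -2.08 w 85.0 | units [0.56 1.3  0.01] n 2 per [0.28 0.65 0.  ] turn 0.02 n 1 per 0.02
```

```bash
python3 -m crank '[[[0.21,0.58,0.5,0],[0.21,0.58,1,-0.12],[0,0,1,0],[0,0,1,0],[0,0,1,0],[0,0,1,0],[0,0,0.8,0],[0,0,0.4,0],[0,0,0.14,0],[0,0,0,0],[0,0,0,0]]]'; python3 -m crank '[[[0,0,0,0],[0,0,0,0],[0,0,0,0],[0,0,0,0],[0,0,0,0],[0,0,0,0],[0,0,0,0],[0,0,0,0]]]' 1; python3 held.py
```

```text
clock: 49.25
eef_pos: [450.9, 182.2, -20.4]
tool_rot: [-3.141, -0.001, 0.392]
force: [0.2, 0.8, 0.3]
width: 85.1
gripper_force: 0.0
clock: 49.92
eef_pos: [451.4, 183.2, -18.6]
tool_rot: [-3.141, -0.004, 0.394]
force: [-1.8, 0.1, 18.1]
width: 24.1
gripper_force: 58.5
circle 165.5 315.5 21.0 [ 60.6  -0.6 -52.8]
circle 106.5 314.5 20.8 [ 76.8  -0.8 -52.7]
pin net 0.61 [155. 319.] [ 61.    0.4 -22.8]
[451.3 183.2 -18.6] [-3.141 -0.004  0.394] 24.30692987326679 58.45010161399841
```

```bash
python3 -m crank '[[[0,0,-0.5,0],[0,0,-1,0],[0,0,-1,0],[0,0,-1,0.95],[0,0,-1,0.95],[0,0,-1,0.95],[0,0,-1,0.95],[0,0,-1,0.94],[0,0,-1,0],[0,0,-0.25,0],[0,0,0,0]]]'; python3 plan.py 590 90 200 0.015
```

```text
clock: 50.93
eef_pos: [451.6, 182.6, 200.0]
tool_rot: [-3.14, -0.004, 0.013]
force: [-0.3, -0.4, -1.3]
width: 23.5
gripper_force: 59.5
t 50.9 pos [451.6 182.6 200. ] yaw 0.013 q7 -2.26 w 23.5 | units [5.49 3.78 0.02] n 6 per [0.91 0.63 0.  ] turn -0.02 n 1 per -0.02
```

```bash
python3 -m crank '[[[0.91,0.63,0,0],[0.91,0.63,0,0],[0.91,0.63,0,0],[0.91,0.63,0,0],[0.91,0.63,0,0],[0.91,0.63,0,0],[0,0,0,0],[0,0,0,0],[0,0,0,0],[0,0,0,0]]]'; python3 held.py; python3 - <<'E'
from h import *
d=cam("wrist");save(d,"w10.png",(0,300,200,600),2)
cv2.imwrite("pics/full10.png",d["img"][:,:,::-1])
for q in ctrl.place_of("wrist","tube"): print("tube",round(q["confidence"],2),np.round(q["position"]),atz(d,q["position"],30).round(1))
for t in("clip3_jaw","clip4_jaw"):
  for q in ctrl.place_of("wrist",t): print(t,round(q["confidence"],2),np.round(q["position"]),atz(d,q["position"],95).round(1))
for q in ctrl.place_of("wrist","clip"): print("clip",round(q["confidence"],2),np.round(q["position"]),atz(d,q["position"],80).round(1))
print("tops pred",proj(d,[[679.5,31.9,160],[680.3,-77.3,160]]).round())
E
```

```text
clock: 51.77
eef_pos: [586.7, 90.4, 197.0]
tool_rot: [-3.141, 0.002, 0.015]
force: [0.3, 0.6, -1.5]
width: 23.9
gripper_force: 59.5
circle 164.5 317.5 19.9 [ 60.9  -0.2 -53.1]
circle 119.5 320.5 25.4 [ 73.3   0.7 -53.1]
circle 203.5 356.5 20.8 [ 49.7  11.2 -53.1]
pin net 0.91 [298.  51.] [   5.6 -107.7  -23. ]
pin net 0.74 [162. 406.] [ 58.9  31.4 -23.1]
pin net 0.71 [159. 559.] [ 60.2  87.2 -23.1]
pin net 0.56 [159. 321.] [ 59.8   1.  -23.1]
[586.9  90.5 197.4] [-3.141e+00  2.000e-03  1.500e-02] 23.60908793693083 59.54483091831207
tube 0.94 [ 95. 394.] [680.6  32.7  30. ]
tube 0.89 [ 94. 112.] [679.4 255.4  30. ]
tube 0.75 [100. 532.] [679.6 -78.1  30. ]
tube 0.25 [164. 407.] [626.8  19.   30. ]
clip3_jaw 0.93 [ 99. 413.] [674.6  32.   95. ]
clip4_jaw 0.62 [104. 580.] [675.  -78.3  95. ]
clip 0.9 [162. 407.] [633.1  30.   80. ]
clip 0.9 [166. 556.] [633.  -77.7  80. ]
clip 0.72 [156. 318.] [636.   91.3  80. ]
clip 0.64 [300.  50.] [523.6 301.   80. ]
tops pred [[ 82. 443.]
 [ 90. 656.]]
```

View pics/w10.png

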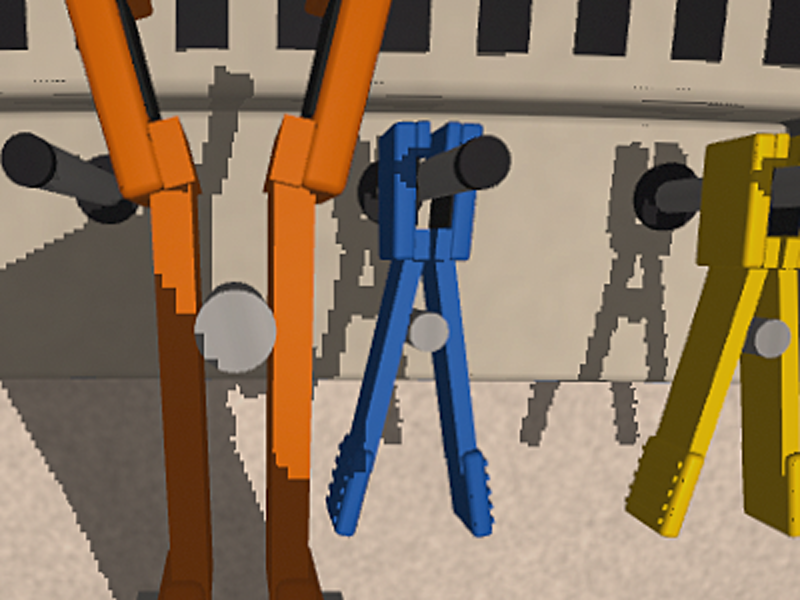

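```bash
python3 -m crank '[[[-0.73,-0.69,0,0],[-0.72,-0.68,0,0],[-0.72,-0.68,0,0],[0,0,1,0],[0,0,1,0],[0,0,1,0],[0,0,1,0],[0,0,0.9,0],[0,0,0.6,0],[0,0,0,0],[0,0,0,0],[0,0,0,0]]]'; python3 plan.py 577 141 60 0.015
```

```text
clock: 53.12
eef_pos: [534.0, 140.5, 61.4]
tool_rot: [-3.141, -0.001, 0.013]
force: [0.5, -0.0, -0.6]
width: 23.4
gripper_force: 59.6
t 53.1 pos [534.  140.5  61.4] yaw 0.013 q7 -2.23 w 23.4 | units [1.72 0.   0.06] n 2 per [0.86 0.   0.03] turn -0.02 n 1 per -0.02
```

```bash
python3 held.py | grep -v net; python3 -m crank '[[[0.4,0,0.03,0],[0.4,0,0.03,0],[0.4,0,0,0],[0.3,0,0,0],[0.22,0,0,0],[0,0,0,0],[0,0,0,0],[0,0,0,0]]]'; python3 -m crank '[[[0,0,0,0],[0,0,0,0],[0,0,0,0],[0,0,0,0],[0,0,0,0],[0,0,0,0],[0,0,0,0],[0,0,0,0]]]' -1; python3 -m crank '[[[0,0,-0.5,0],[0,0,-0.8,0],[0,0,-1,0],[0,0,-1,0],[0,0,-1,0],[0,0,-1,0],[-1,0,-0.3,0],[-1,-1,0,0],[-1,-1,0,0],[-1,-1,0,0],[0,-1,0,0],[0,0,0,0]]]'; python3 chk.py;python3 clip.py green; python3 plan.py 430 340 150 -0.1
```

```text
circle 165.5 317.5 21.0 [ 60.6  -0.2 -52.9]
circle 112.5 291.5 19.9 [ 75.2  -7.4 -52.8]
circle 148.5 372.5 21.8 [ 65.4  15.3 -52.9]
[534.3 140.5  61.7] [-3.141e+00 -2.000e-03  1.300e-02] 23.62960174122607 59.55339074134827
clock: 53.88
eef_pos: [575.5, 140.5, 59.0]
tool_rot: [3.142, 0.001, 0.014]
force: [-0.0, 0.8, -0.8]
width: 23.9
gripper_force: 59.6
clock: 54.55
eef_pos: [576.2, 140.6, 58.9]
tool_rot: [-3.141, 0.0, 0.013]
force: [-0.8, -0.1, 0.5]
width: 84.8
gripper_force: 0.0
clock: 55.55
eef_pos: [473.0, 245.9, 200.8]
tool_rot: [-3.136, -0.002, 0.022]
force: [-0.2, 0.2, 0.5]
width: 85.4
gripper_force: 0.0
orange jaw@95 {'scene': array([671. , 144.9]), 'top': array([663.9, 144.7])} tri [667.9 147.1  87.8]
green jaw@95 {'scene': array([542.5, 299.5])} tri 
blue jaw@95 {'scene': array([675.5,  36.9]), 'top': array([675.4,  30.1])} tri [675.1  31.5 102.9]
yellow jaw@95 {'scene': array([683.7, -81.1]), 'top': array([674.3, -91.3])} tri [678.9 -87.   98.8]
scene pins@80 [[630.0, 139.0], [625.0, 40.0], [512.0, 309.0]]
top pins@80 [[685.0, -86.0], [624.0, 134.0], [631.0, -79.0], [629.0, 33.0]]
jaw net 0.93 [529.8 348.5  15. ]
pin net 0.7 [487.5 359.5   0. ] dist 43.8 yaw -0.253
mask n 3250 yaw -0.134 tip [550.  344.9] tail [423.3 362.1] len 127.9 pin by tip [488.6 353.2] pin by tail [493.6 352.5]
t 56.4 pos [474.9 239.1 198.9] yaw 0.013 q7 -2.34 w 85.6 | units [-1.74 -4.06  1.96] n 5 per [-0.35 -0.81  0.39] turn 1.42 n 2 per 0.71
```

```bash
python3 -m crank '[[[0,0,0.2,0.8],[0,0,0.2,0.8],[0,0,0.2,0.8],[-0.65,-0.92,0.28,0],[-0.65,-0.92,0.28,0],[-0.65,-0.92,0.28,0],[-0.64,-0.91,0.28,0],[-0.64,-0.91,0.28,0],[0,0,0,0],[0,0,0,0],[0,0,0,0]]]'; python3 clip.py green; python3 plan.py 434 363 150 -0.17
```

```text
clock: 57.27
eef_pos: [416.1, 365.5, 148.9]
tool_rot: [3.141, -0.0, -0.179]
force: [0.4, -0.9, -0.0]
width: 85.3
gripper_force: 0.0
jaw net 0.86 [529.5 346.7  15. ]
pin net 0.97 [488.3 358.9   0. ] dist 43.0 yaw -0.286
mask n 3910 yaw -0.153 tip [549.2 346.6] tail [423.6 366.1] len 127.1 pin by tip [487.9 356.1] pin by tail [493.7 355.2]
t 57.4 pos [416.9 364.8 149.2] yaw -0.181 q7 -2.78 w 85.4 | units [ 0.69 -0.05 -0.03] n 1 per [ 0.69 -0.05 -0.03] turn -0.14 n 1 per -0.14
```

```bash
python3 -m crank '[[[0.31,-0.1,0.5,0],[0.31,-0.09,1,-0.12],[0,0,1,0],[0,0,1,0],[0,0,1,0],[0,0,1,0],[0,0,0.8,0],[0,0,0.4,0],[0,0,0.1,0],[0,0,0,0],[0,0,0,0]]]'; python3 -m crank '[[[0,0,0,0],[0,0,0,0],[0,0,0,0],[0,0,0,0],[0,0,0,0],[0,0,0,0],[0,0,0,0],[0,0,0,0]]]' 1; python3 held.py; python3 plan.py 532 252 60 0.015
```

```text
clock: 58.33
eef_pos: [432.7, 368.6, -20.0]
tool_rot: [-3.14, -0.001, -0.17]
force: [-0.5, -0.2, 0.6]
width: 85.7
gripper_force: 0.0
clock: 59.0
eef_pos: [432.9, 369.7, -18.2]
tool_rot: [-3.138, -0.002, -0.169]
force: [-2.5, -1.5, 16.7]
width: 23.8
gripper_force: 58.7
circle 160.5 324.5 20.5 [ 62.3   1.6 -52.9]
circle 108.5 322.5 18.8 [ 76.5   1.  -52.8]
circle 141.5 362.5 22.1 [ 67.6  12.3 -52.9]
pin net 0.67 [155. 322.] [ 61.2   1.3 -22.9]
[432.9 369.7 -18.3] [-3.138e+00 -2.000e-03 -1.690e-01] 23.709298193981535 58.72320055961609
t 59.1 pos [432.9 369.7 -18.2] yaw -0.169 q7 -2.85 w 23.8 | units [ 4.71  3.96 -3.13] n 5 per [ 0.94  0.79 -0.63] turn -2.3 n 3 per -0.77
```

```bash
python3 -m crank '[[[0,0,-0.5,0],[0,0,-1,0],[0,0,-1,0],[0,0,-1,-0.77],[0,0,-1,-0.77],[0,0,-1,-0.76],[0,0,-1,0],[0,0,-1,0],[0,0,-1,0],[0,0,-0.23,0],[0,0,0,0]]]';python3 -m crank '[[[0.86,0.98,0,0],[0.86,0.98,0,0],[0.86,0.98,0,0],[0.87,0.98,0,0],[0.87,0.98,0,0],[0.87,0.98,0,0],[0.87,0.98,0,0],[0,0,0,0],[0,0,0,0],[0,0,0,0],[0,0,0,0]]]'; python3 held.py; python3 - <<'E'
from h import *
d=cam("wrist");cv2.imwrite("pics/full11.png",d["img"][:,:,::-1])
for q in ctrl.place_of("wrist","tube"): print("tube",round(q["confidence"],2),np.round(q["position"]),atz(d,q["position"],30).round(1))
for t in("clip1_jaw","clip3_jaw"):
  for q in ctrl.place_of("wrist",t): print(t,round(q["confidence"],2),np.round(q["position"]),atz(d,q["position"],95).round(1))
for q in ctrl.place_of("wrist","clip"): print("clip",round(q["confidence"],2),np.round(q["position"]),atz(d,q["position"],80).round(1))
E
python3 plan.py 530 253.6 200 0.015
```

```text
clock: 60.02
eef_pos: [432.8, 369.0, 199.7]
tool_rot: [-3.139, -0.003, 0.015]
force: [0.4, -0.7, -1.3]
width: 23.4
gripper_force: 59.4
clock: 60.93
eef_pos: [584.4, 200.3, 196.4]
tool_rot: [-3.141, 0.002, 0.017]
force: [-1.1, -0.4, -1.1]
width: 23.7
gripper_force: 59.4
circle 160.5 323.5 21.0 [ 62.1   1.6 -53.1]
circle 117.5 365.5 22.1 [ 73.9  13.2 -53.1]
circle 192.5 362.5 25.4 [ 52.9  12.9 -53.1]
pin net 0.85 [156. 321.] [ 61.    1.1 -23.1]
pin net 0.82 [161. 406.] [ 59.   31.5 -23.1]
pin net 0.75 [ 90. 251.] [ 83.1 -22.7 -23.1]
pin net 0.74 [159. 564.] [ 60.2  89.2 -23.1]
pin net 0.69 [ 94. 455.] [ 81.9  47.3 -23.2]
[584.6 200.5 196.7] [-3.141e+00  2.000e-03  1.800e-02] 23.358529268041973 59.37472879886627
tube 0.92 [ 96. 395.] [677.2 142.7  30. ]
tube 0.68 [100. 535.] [678.1  30.4  30. ]
tube 0.57 [ 91. 252.] [678.9 254.4  30. ]
clip1_jaw 0.91 [ 93. 411.] [675.6 143.6  95. ]
clip3_jaw 0.93 [ 99. 581.] [675.9  32.2  95. ]
clip 0.91 [159. 407.] [632.8 140.1  80. ]
clip 0.68 [157. 321.] [633.3 200.   80. ]
clip 0.63 [162. 561.] [633.9  30.1  80. ]
t 61.3 pos [585.7 199.4 197.3] yaw 0.016 q7 -2.19 w 23.6 | units [-2.19 -2.2  -0.11] n 3 per [-0.73 -0.73 -0.04] turn 0.01 n 1 per 0.01
```

```bash
python3 -m crank '[[[-0.73,-0.73,0,0],[-0.73,-0.73,0,0],[-0.73,-0.74,0,0],[0,0,1,0],[0,0,1,0],[0,0,1,0],[0,0,1,0],[0,0,0.9,0],[0,0,0.6,0],[0,0,0,0],[0,0,0,0],[0,0,0,0]]]'; python3 plan.py 576 253.7 60 0.015; python3 held.py | grep -v net
```

```text
clock: 62.28
eef_pos: [531.1, 253.8, 60.7]
tool_rot: [-3.14, -0.001, 0.015]
force: [0.0, 0.2, -0.4]
width: 23.6
gripper_force: 59.4
t 62.3 pos [531.1 253.8  60.7] yaw 0.015 q7 -2.4 w 23.6 | units [1.8  0.03 0.03] n 2 per [0.9  0.02 0.02] turn 0.0 n 1 per 0.0
circle 160.5 324.5 21.0 [ 62.    1.8 -52.9]
circle 106.5 321.5 19.9 [ 76.7   0.9 -52.8]
circle 180.5 285.5 21.8 [ 56.3  -9.4 -52.9]
[531.4 253.9  61.1] [-3.14e+00 -2.00e-03  1.50e-02] 23.717989300823014 59.35106635093689
```

```bash
python3 -m crank '[[[0.4,0.01,0.03,0],[0.4,0.01,0,0],[0.4,0,0,0],[0.4,0,0,0],[0.2,0,0,0],[0,0,0,0],[0,0,0,0],[0,0,0,0]]]'; python3 -m crank '[[[0,0,0,0],[0,0,0,0],[0,0,0,0],[0,0,0,0],[0,0,0,0],[0,0,0,0],[0,0,0,0],[0,0,0,0]]]' -1; python3 -m crank '[[[0,0,-0.5,0],[0,0,-0.8,0],[0,0,-1,0],[0,0,-1,0],[0,0,-1,0],[0,0,-1,0],[0,1,-0.3,0],[0,1,0,0],[0,0,0,0],[0,0,0,0],[0,0,0,0],[0,0,0,0]]]'; python3 - <<'E'
from h import *
d=cam("wrist")
for q in ctrl.place_of("wrist","tube"): print("tube",round(q["confidence"],2),np.round(q["position"]),atz(d,q["position"],30).round(1))
for t in("clip1_jaw","clip2_jaw","clip3_jaw"):
  for q in ctrl.place_of("wrist",t): print(t,round(q["confidence"],2),np.round(q["position"]),atz(d,q["position"],95).round(1))
for q in ctrl.place_of("wrist","clip"): print("clip",round(q["confidence"],2),np.round(q["position"]),atz(d,q["position"],80).round(1))
E
python3 chk.py; python3 plan.py 474 -425 200 1.6
```

```text
clock: 63.05
eef_pos: [574.7, 253.4, 59.2]
tool_rot: [-3.141, 0.001, 0.015]
force: [0.4, 1.4, -0.7]
width: 23.6
gripper_force: 59.4
clock: 63.72
eef_pos: [575.4, 253.3, 58.9]
tool_rot: [-3.141, 0.0, 0.015]
force: [-0.2, 0.7, 0.6]
width: 85.4
gripper_force: 0.0
clock: 64.72
eef_pos: [575.8, 204.6, 199.2]
tool_rot: [-3.14, 0.0, 0.016]
force: [-0.0, 0.2, 0.3]
width: 85.7
gripper_force: 0.0
tube 0.86 [ 87. 538.] [678.7  31.8  30. ]
tube 0.79 [ 85. 404.] [677.2 140.   30. ]
tube 0.61 [ 81. 259.] [677.7 253.3  30. ]
clip1_jaw 0.6 [ 81. 419.] [674.3 142.5  95. ]
clip2_jaw 0.62 [ 79. 247.] [673.6 251.8  95. ]
clip3_jaw 0.7 [ 85. 588.] [676.1  31.9  95. ]
clip 0.89 [150. 566.] [633.5  30.9  80. ]
clip 0.7 [146. 248.] [630.9 254.4  80. ]
clip 0.62 [146. 415.] [632.6 139.   80. ]
orange jaw@95 {'scene': array([664.8, 137.4]), 'top': array([669.3, 143.3])} tri [667.  141.2  92.9]
green jaw@95 {'scene': array([675.4, 254.7])} tri 
blue jaw@95 {'scene': array([666.3,  30.6]), 'top': array([619.5, 137.4])} tri [ 647.3  142.5 -103.9]
yellow jaw@95 {'scene': array([679.9, -80.1]), 'top': array([677.2, -91.5])} tri [678.1 -87.7 106.2]
scene pins@80 [[629.0, 253.0], [629.0, 29.0], [639.0, -82.0], [631.0, 142.0]]
top pins@80 [[626.0, 33.0], [628.0, -75.0], [617.0, 138.0]]
tube 0.86 [678.7  30.2  30. ]
tube 0.79 [677.4 138.3  30. ]
tube 0.61 [678.  251.6  30. ]
t 65.8 pos [576.1 203.3 198.9] yaw 0.015 q7 -2.2 w 85.1 | units [-4.46 25.07 -0.05] n 26 per [-0.17  0.96 -0.  ] turn -19.81 n 20 per -0.99
```

```bash
python3 -m crank '[[[-0.17,0.96,0,0],[-0.17,0.96,0,0],[-0.17,0.96,0,0],[-0.17,0.96,0,0],[-0.17,0.96,0,0],[-0.17,0.96,0,0],[-0.17,0.96,0,0],[-0.17,0.96,0,0],[-0.17,0.96,0,0],[-0.17,0.96,0,0],[-0.17,0.96,0,0],[-0.17,0.96,0,0]]]' -0.2 >/dev/null; python3 -m crank '[[[-0.17,0.96,0,0],[-0.17,0.96,0,0],[-0.17,0.96,0,0],[-0.17,0.96,0,0],[-0.17,0.96,0,0],[-0.17,0.96,0,0],[-0.17,0.96,0,0],[-0.17,0.96,0,0],[-0.17,0.96,0,0],[-0.17,0.96,0,0],[-0.17,0.96,0,0],[-0.17,0.96,0,0]]]' >/dev/null; python3 -m crank '[[[-0.17,0.96,0,0],[-0.17,0.96,0,0],[0,0,0,-1],[0,0,0,-1],[0,0,0,-1],[0,0,0,-1],[0,0,0,-1],[0,0,0,-1],[0,0,0,-1],[0,0,0,-1],[0,0,0,-1],[0,0,0,-1]]]'; python3 -m crank '[[[0,0,0,-1],[0,0,0,-1],[0,0,0,-1],[0,0,0,-1],[0,0,0,-1],[0,0,0,-1],[0,0,0,-1],[0,0,0,-1],[0,0,0,-1],[0,0,0,-0.8],[0,0,0,0],[0,0,0,0]]]'; python3 plan.py 474 -425 59 1.6
```

```text
clock: 68.82
eef_pos: [474.9, -422.4, 198.8]
tool_rot: [-3.141, 0.0, 0.819]
force: [0.7, 0.5, 0.3]
width: 51.4
gripper_force: 0.0
clock: 69.82
eef_pos: [474.9, -422.4, 198.7]
tool_rot: [-3.141, -0.0, 1.597]
force: [-0.1, -0.5, 0.2]
width: 51.2
gripper_force: 0.0
t 69.8 pos [ 474.9 -422.4  198.7] yaw 1.597 q7 0.21 w 51.2 | units [-0.1  -0.04  5.59] n 6 per [-0.02 -0.01  0.93] turn -0.04 n 1 per -0.04
```

```bash
python3 -m crank '[[[-0.1,-0.04,1,0],[0,0,1,0],[0,0,1,0],[0,0,1,0],[0,0,0.9,0],[0,0,0.69,0],[0,0,0,0],[0,0,0,0]]]'; python3 -m crank '[[[0,0,0,0],[0,0,0,0],[0,0,0,0],[0,0,0,0],[0,0,0,0],[0,0,0,0]]]' 0.5; python3 -m crank '[[[0,0,0,1],[0,0,0,1],[0,0,0,1],[0,0,0,1],[0,0,0,1],[0,0,0,1],[0,0,0,1],[0,0,0,1],[0,0,0,1],[0,0,0,1],[0,0,0,1],[0,0,0,1]]]' ; python3 -m crank '[[[0,0,0,1],[0,0,0,1],[0,0,0,1],[0,0,0,1],[0,0,0,1],[0,0,0,1],[0,0,0,1],[0,0,0,1],[0,0,0,0.6],[0,0,0,0],[0,0,0,0],[0,0,0,0]]]'; python3 -m crank '[[[0,0,0,0],[0,0,0,0],[0,0,0,0],[0,0,-0.6,0],[0,0,-1,0],[0,0,-1,0],[0,0,-1,0],[0,0,-1,0],[0,0,-1,0],[0,0,0,0],[0,0,0,0],[0,0,0,0]]]' -0.4
python3 - <<'E'
from h import *
d=cam("wrist");cv2.imwrite("pics/full12.png",d["img"][:,:,::-1]);im=d["img"].astype(int)
for nm,m in(("red",(im[...,0]>90)&(im[...,1]<50)&(im[...,2]<50)),("green",(im[...,1]>1.4*im[...,0])&(im[...,1]>1.2*im[...,2])&(im[...,1]>50))):
    n,l,st,c=cv2.connectedComponentsWithStats(m.astype(np.uint8));i=1+st[1:,4].argmax();print(nm,st[i],c[i].round())
c=proj(d,[474,-425,107])[0];print(c)
# ascii of white pointer on the bar
w=(im.min(2)>120)&(im.max(2)-im.min(2)<40);sub=w[int(c[0])-60:int(c[0])+60:4,int(c[1])-60:int(c[1])+60:4]
r=((im[...,0]>90)&(im[...,1]<60)&(im[...,2]<60))[int(c[0])-60:int(c[0])+60:4,int(c[1])-60:int(c[1])+60:4]
print("\n".join("".join("W" if a else "r" if b else "." for a,b in zip(x,y)) for x,y in zip(sub,r)))
E
```

```text
clock: 70.48
eef_pos: [473.7, -424.5, 58.7]
tool_rot: [-3.14, -0.001, 1.598]
force: [0.5, 0.1, -0.1]
width: 51.2
gripper_force: 0.0
clock: 70.98
eef_pos: [474.2, -425.1, 59.6]
tool_rot: [3.141, 0.0, 1.599]
force: [-0.0, -0.4, -0.1]
width: 21.4
gripper_force: 0.1
clock: 71.98
eef_pos: [471.6, -425.1, 59.0]
tool_rot: [-3.139, 0.003, 0.634]
force: [-3.6, 1.6, 1.9]
width: 21.7
gripper_force: 1.7
clock: 72.98
eef_pos: [474.2, -424.7, 59.1]
tool_rot: [-3.141, -0.0, -0.048]
force: [-0.3, 0.4, -0.9]
width: 21.5
gripper_force: 0.0
clock: 73.98
eef_pos: [473.4, -424.6, 198.5]
tool_rot: [-3.141, 0.001, -0.049]
force: [-0.4, -0.5, -0.2]
width: 59.6
gripper_force: 0.0
red [310 227  38  54 904] [325. 258.]
green [311 159   8  10  48] [315. 164.]
[233.6984803  319.54327031]
..............................
..............................
..............................
................r.............
................r.............
..............................
..............................
..............................
..............................
..............................
..............................
..............................
..............................
..............................
......................r.......
..................rrrr........
..................rrr.........
..................rr..........
...............rrrr...........
...............rrr............
.............rrrrrr...........
.............rrrrrr...........
.............rrrrrr...........
.............rrrrrr...........
.............rrrrrr...........
..............rrrrr...........
..............rrrrr...........
..............................
..........................WWWW
..............WWWWWWWWWWWWWWWW
```

```bash
python3 - <<'E'
import cv2,numpy as np
im=cv2.imread("pics/full12.png").astype(int)[150:300:4,260:380:3,::-1]
r,g,b=im[...,0],im[...,1],im[...,2]
print("\n".join("".join("r" if p[0]>2.2*max(p[1],p[2]) else "y" if p[1]>2*p[2] else "W" if p.min()>70 else "." for p in q) for q in im))
E
python3 plan.py 560 -215 230
```

```text
...............WWWWWWWWWWWWWWWWWWWWWWWWW
..................WWWWWWWWWWWWWWWWWWWWWW
.............yyyyyyyyyyyyyyWWWWWWWWWWWWW
..........yyyyyy..y.yyyyyyyyyyWWWWWWWWWW
........yyyyyyyyy.y.yyyyyyyyyyyyWWWWWWWW
......yyyyyyyyyyyyyyyyyyyyyyyyyyyyWWWWWW
.....yyyyyyyyyyyyyyyyyyyyyyyyyyyyyyWWWWW
...yyyyyyyyyyyyyrrrrrryyyyyyyyyyyyyyWWWW
...yyyyyyyyyyyyrrrrrrrryyyyyyyyyyyyyyWWW
..yyyyyyyyyyyyyrrrrrrrryyyyyyyyyyyyyyyWW
.yyyyyyyyyyyyyrrr..WrrryyyyyyyyyyyyyyyyW
yyyyyyyyyyyyyyyrrrWWrrrrryyyyyyyyyyyyyyW
yyyyyyyyyyyyyrrrrrWWrrrrrrryyyyyyyyyyyyy
yyyyyyyyyyyyrrrrrrWWrrrrrrrryyyyyyyyyyyy
yyyyyyyyyyyrrrrrrrWWrrrrrrrrryyyyyyyyyyy
yyyyyyyyyyrrrrrrrrWWrrrrrrrrryyyyyyyyyyy
yyyyyyyyyyrrrrrrrrWWrrrrrrrrrryyyyyyyyyy
...yyyyyyyrrrrrrrr.W.rrrrrrrrryyyyyyyyyy
....yyyyyyrrrrrrrr.W.rrrrrrrrryyyyyyyyyy
yyyyyyyyyyrrrrrrrrrWWrrrrrrrrryyyyyyyyyy
yyyyyyyyyyyrrrrrrrrWWrrrrrrrryyyyyyyyyyW
.yyyyyyyyyyrrrrrrrrrrrrrrrrrryyyyyyyyyyW
.yyyyyyyyyyyrrrrrrrrrrrrrrrryyyyyyyyyyWW
..yyyyyyyyyyyrrrrrrrrrrrrrryyyyyyyyyyyWW
...yyyyyyyyyyyy.rrrrrrrryyyyyyyyyyyyyWWW
....yyyyyyyyyyyyyrrrrrrryyyyyyyyyyyyWWWW
....WyyyyyyyyyyyyrrrrrrryyyyyyyyyyWWWWWW
...WWWWyyyyyyyyyyrrrrrrryyyyyyyyyWWWWWWW
..WWWWWWWyyyyyyyyrrrrrrrryyyyy.WWWWWWWWW
.WWWWWWWWWWWyyyyyrrrrrrrryyyWWWWWWWWWWWW
WWWWWWWWWWWWWWWWWrrrrrrrrWWWWWWWWWWWWWWW
WWWWWWWWWWWWWWWWWrrrrrrrrWWWWWWWWWWWWWWW
WWWWWWWWWWWWWWWWWWrrrrrrrWWWWWWWWWWWWWWW
..WWWWWWWWWWWWWWWWWWWWWWWWWWWWWWWWWWWWWW
..WWWWWWWWWWWWWWWWWWWWWWW..WWWWWWWWWWWWW
.WWWWWWW..WWWWWWWWWWWWWWWWWWWWWWWWWWWWWW
WWWWWWWWWWWWWWWWWWWWWWWWWWWWWWWWWWWWWWWW
WWWWWWWWWWWWWWWWWWWWWWWWWWWWWWWWWWWWWWWW
t 74.0 pos [ 473.1 -424.4  197.9] yaw -0.049 q7 -1.15 w 60.0 | units [ 3.06 -8.54 -1.28] n 9 per [ 0.34 -0.95 -0.14]
```

```bash
python3 chk.py; python3 -c "
from cell import ctrl
print(ctrl.finish_job())"
```

```text
orange jaw@95 {'scene': array([674.8, 136.3]), 'top': array([670.3, 144.9])} tri [673.3 145.6  80.1]
green jaw@95 {'scene': array([671.3, 250.6]), 'top': array([675.2, 246.5])} tri [672.8 244.8 104.1]
blue jaw@95 {'scene': array([676.2,  31.8]), 'top': array([673.2,  31.4])} tri [674.9  32.1  92.5]
yellow jaw@95 {'scene': array([678.8, -76.6]), 'top': array([676.4, -89.1])} tri [677.1 -85.  107.8]
scene pins@80 [[637.0, 142.0], [634.0, -70.0], [627.0, 259.0], [628.0, 38.0]]
top pins@80 [[620.0, 39.0], [624.0, 132.0], [676.0, 27.0], [626.0, -82.0], [628.0, 245.0], [666.0, 29.0]]
the job is handed in; nothing more can be done
None
```

I handed the job in: by the cameras the timer is at zero, all four clips are clamped on tubes of their own and the isolator is back on; no verdict came back.

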